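# Put the pharmacy scraper and scoop away in the shadow tray

### The arm

A 6-joint arm with a two-finger parallel gripper is mounted at the origin on the work surface. World frame = base frame: x ahead of the robot, y to its left, z up, the work surface at z = 0. Lengths are in mm, angles in rad, forces in N, time in s.
With the tool pointing down it reaches from about 375 to 975 mm from the base axis. Payload 3.8 kg.
Tool frame: the origin (TCP) lies between the finger pads; the fingertips stand 19 mm ahead of it and the grasp point (between the pads) is the TCP; x points along the fingers, z is the direction in which the jaws open and shut, and the axes are right-handed (so a half turn about x gives the same grasp; the last joint's range is limited). The gripper opens to 85 mm and grips with 20 to 120 N. Pads are 22 mm wide; open, the fingers measure 114 mm over their backs; the gripper's body (76 mm by 85 mm) begins 54 mm behind the grasp point. The pads swing forward as they close: fully open they stand 13 mm farther back than shut.
Start: joints at [1.139, 0.264, 1.604, -0, 1.274, -0.037], TCP at [259.618, 623.07, 250.28] pointing down, gripper open.
Joint ranges: [-2.63, 2.63], [-0.94, 2.18], [0.31, 2.57], [-1.31, 4.45], [0, 2.66], [-2.55, 2.55]. Speed limits (rad/s): [2.57, 2.57, 3.14, 3.14, 3.14, 3.14].

### API

Orientations are given as a 3x3 rotation matrix whose columns are the frame's x, y, z axes.
In Python, from station import r, grab_frame, camera_model, job, look_for, place_of gives the robot as it stands.
- The arm moves only by the tool step_arm, never from a script. Its argument "series" is a list of rows, each a list of 3 entries, a list of its own where there are three numbers: the shift along the tool's x, y, z in m, then the turn, a rotation vector about the tool's x, y, z in rad, then the opening, from 0 (shut) to 1 (fully open). In form: [[[x, y, z], [wx, wy, wz], jaw], ...]. A call has 1 to 10 rows; each row is the pose to reach, as a shift and turn from the pose commanded when the call began, along the tool's axes at that moment; what a row does not reach only later rows make up. A row lasts 1/8 s, in which the tool goes at most 62.5 mm and 10.7 degrees, less where a joint would pass 70% of its speed; a pose out of reach is approached as far as the arm can. A call with a gripper value outside its range is refused whole. The fingers move at their own pace and stop on an object; "grip_force" is the grip in N (left out, the last holds). Time passes only in rows, so rows that repeat a pose let the fingers close. It gives the time, the measured TCP pose, the force and the opening at its end, in the units of the state.
- r.state(): the state, without advancing time (a new reading comes with each control period).
- grab_frame(name): name is "scene" or "top" or "wrist"; returns the picture (400x640x3 uint8, blue, green, red); there is no depth.
- camera_model(name): a dict with "intrinsics" (3x3 intrinsics, pixels), "T" (4x4, takes a point from camera to world coordinates). Camera axes: x right, y down, z forward; pixel columns grow to the right and rows downward; lengths in mm; the calibration is good to about 2 mm. A picture is of the moment at which its call begins: read the wrist's pose just before it. camera_model takes no time and is no camera call; for the wrist camera it gives the pose at the moment of the call.
- job.hand_in(): hands the job in, once; it reports no verdict.
Trained networks look in the newest picture that a camera, given by its name, has taken for a name from the list of things; names that differ only in an ending like _2 or _b are one class to them, and where a whole thing is asked for, a point or a joint stands for the part that bears it (a point fixed in the world has none). Each returns a list of dicts, best first, with "conf" (0 to 1); they miss things now and then, are a little off and sometimes report something else, mostly with a low value. They report only what shows in the picture. A call takes as long as a camera call. They do not tell look-alikes from the thing itself.
- look_for(target, camera): "extent" ([left, top, right, bottom] as shares, 0 to 1, of the picture: columns of its width, rows of its height, round what is visible of it).
- place_of(target, camera): "location" ([row, column] as shares, 0 to 1, of the picture: columns of its width, rows of its height: a listed point, or the origin of a listed thing).
The state is a dict: "t": time; "q": joint angles; "qvel": joint speeds; "tau": joint torques, N m; "tool_pos": TCP position; "eef_rot": TCP orientation; "contact_force": force on the tool from outside, world axes, zero at the start; "torque": the same for the moment, N m; "gripper_width": finger opening in mm.
Only numpy, scipy, OpenCV 4.12 (cv2) and the standard library are available. Lean on these libraries where they do the work, as an engineer would, in place of code of your own. Each camera call takes 0.05 s, during which the arm holds its last target.

### The job

Put the scoop and the scraper away, each fully home in its own cut-out of the dark shadow tray. The scraper stands on edge in a slot of the drying rack, held down by the crossbar: slide it back towards the handle end until it is clear, lift it out, lay it flat on the bare bench with the face up that suits its cut-out and let go of it, then take it afresh and lay it in the tray. Leave the two tiles in the rack, the bottle and the mortar where they are.

Things in the scene. Friction and masses are not known exactly. Their poses are not given: they have to be found in the camera images.
- scraper: White plastic scraper, flat L outline 14 mm thick, 100 g; starts standing on its straight spine in a rack slot. Origin: spine line, at the handle/blade shoulder, mid-thickness. Own x: handle to blade; y: thickness (+-7); z: spine to free edge (up at start). Handle x -90..0, z 0..24; blade x 0..60, z 0..46 mm (last 8 mm of x 7 mm thick). Mass centre x 0, z 18.
- scraper_corner (a point): On the scraper: far corner of the blade, own x 60, y 0, z 46 mm; axes as the scraper's. Stood on the bare bench the scraper stays up by itself, and tips over flat when its blade is pushed sideways near the top.
- scraper_tail (a point): On the scraper: middle of the handle's end, own x -90, y 0, z 12 mm; axes as the scraper's.
- scoop: White plastic powder scoop flat on the bench between tray and rack, bowl open upward, any yaw, 100 g. Origin: centre of the bowl's underside. Own x: handle to bowl tip; z up. Bowl x -25..25, y -19..19, 26 mm tall, walls 3 mm (front wall 14 tall). Handle x -100..-25, 16 wide, 12 tall, its underside level with the bowl's. Mass centre about x -20.
- scoop_tip (a point): On the scoop: front of the bowl's underside, own x 25, y 0, z 0 mm.
- scoop_tail (a point): On the scoop: end of the handle's underside, own x -100, y 0, z 0 mm.
- tray: Fixed dark tray 184 x 184 x 15 mm, left or right on the bench, rack on the other side. Origin: centre of underside, z up. Cut-outs 9 mm deep (grey floor 6 mm up) follow each tool's outline with 3 mm play all round. Dark-floored finger notch as deep, across the scraper's handle: x -42..12, y -3..81 mm. Home: scraper's origin at x 15, y 27, z 13; scoop's at x 37, y -48, z 6.
- pocket_scraper_corner (a point): On the tray (its axes): where scraper_corner is when the scraper is home. Then the scraper's own x lies along tray +x, its own z along tray +y, so its own +y face is DOWN; the other way over does not fit. Home, it stands 5 mm proud of the tray's top.
- pocket_scraper_tail (a point): On the tray: where scraper_tail is when the scraper is home, 13 mm over the bench.
- pocket_scoop_tip (a point): On the tray: where scoop_tip is when the scoop is home, bowl upward, its x along tray +x, on the cut-out's floor. Home, the bowl stands 17 mm proud of the tray's top, the handle 3 mm.
- pocket_scoop_tail (a point): On the tray: where scoop_tail is when the scoop is home, on the cut-out's floor.
- rack: Fixed metal rack 190 (x) x 170 (y) mm. Origin: centre of underside, z up; floor 15 mm over the bench. Three 17 mm slots along x at y -50, 0, 50; curbs rise 10 mm over the floor. The scraper is in any one, handle to -x, the open end.
- rack_bar (a point): Middle of the underside of the rack's crossbar, at rack x 58, y 0, z 65 mm; axes as the rack's. The bar spans rack x 48..68, z 65..73 mm, on posts at y -81 and 81. An end wall stands at rack x 91. The scraper's origin starts at rack x 10 to 18 mm, own x along rack x, so its blade's end is under the bar: slid 42 mm to rack -x it is clear.
- tile_a: Bystander: white porcelain tile 120 x 12 x 40 mm standing on edge in a rack slot. Origin: centre of its underside, x along the slot.
- tile_b: Bystander: green glass tile 120 x 12 x 40 mm standing on edge in a rack slot. Origin: centre of its underside, x along the slot.
- bottle: Bystander: upright amber bottle, 64 mm across, 130 mm tall, red cap, at the far side of the bench. Origin: centre of its underside.
- mortar: Bystander: white porcelain mortar, 120 mm across, 72 mm tall, its pestle standing in it to 110 mm. Origin: centre of its underside.
Mind the look-alikes: they are no part of the job. Leave any blue or brown look-alike of the scoop alone.

How it is judged:
By the outcome, as a careful person would: the job done as asked, in the order asked, and still so for the second after the job is handed in, with the robot touching nothing.
It also fails if it takes over 72 s, if anything falls off the work surface, if the arm or the gripper's body presses on something with over 40 N, if the wrist force passes 120 N, or if a joint passes its speed limit or range.

## Working session

There is one attempt and no reset: what is moved stays moved. The work goes in short steps, Python scripts to look and compute and a tool call to move; the robot and the scene stay as the last step left them, time stands still between calls to the robot, and variables do not carry over. Pictures are saved under pics/ and viewed, and the job is handed in when it is done.

Besides the shell and the picture viewer there is one more tool, called by a JSON object that holds its "op" and its "data", one argument or row to a line. step_arm: Moves the arm, as the interface text tells. Its arguments: {"type":"object","properties":{"series":{"type":"array","items":{"type":"array"}},"grip_force":{"type":"number"}},"required":["series"]}

```bash
ls -la; mkdir -p pics
python3 - <<'E'
from station import r, grab_frame, camera_model
import cv2
s=r.state(); print(s['t'],s['tool_pos'],s['eef_rot'],s['gripper_width'])
for n in ("scene","top"):
    im=grab_frame(n); cv2.imwrite(f"pics/{n}0.png",im)
    m=camera_model(n); print(n,m)
E
```

```text
total 12
drwxr-xr-x  3 agent agent 4096 Dec  7 16:08 .
drwxr-xr-x 23 root  root  4096 Dec  7 16:08 ..
drwxr-xr-x  2 agent agent 4096 Dec  7 16:08 pics
0.0 [259.34060816 622.45002397 248.94780346] [[-9.45897173e-04 -9.23071355e-01  3.84627585e-01]
 [-2.03326405e-03  3.84628738e-01  9.23069120e-01]
 [-9.99997486e-01  9.10790282e-05 -2.24066704e-03]] 85.32600890991128
scene {'intrinsics': array([[392.68848408,   0.        , 325.84379738],
       [  0.        , 392.68848408, 202.49681477],
       [  0.        ,   0.        ,   1.        ]]), 'T': array([[-6.71281171e-01,  4.75731733e-01, -5.68384472e-01,
         1.16875637e+03],
       [ 7.40879443e-01,  4.08016680e-01, -5.33497928e-01,
         5.48758021e+02],
       [-2.18915485e-02, -7.79231485e-01, -6.26353776e-01,
         7.16832448e+02],
       [ 0.00000000e+00,  0.00000000e+00,  0.00000000e+00,
         1.00000000e+00]])}
top {'intrinsics': array([[385.5409518 ,   0.        , 316.48931552],
       [  0.        , 385.5409518 , 199.06420816],
       [  0.        ,   0.        ,   1.        ]]), 'T': array([[-2.03177284e-02, -9.89050872e-01,  1.46169634e-01,
         4.40519417e+02],
       [-9.99792705e-01,  2.02921238e-02, -1.66637828e-03,
         7.42026902e+00],
       [-1.31795941e-03, -1.46173190e-01, -9.89258137e-01,
         1.03278559e+03],
       [ 0.00000000e+00,  0.00000000e+00,  0.00000000e+00,
         1.00000000e+00]])}
```

View pics/scene0.png

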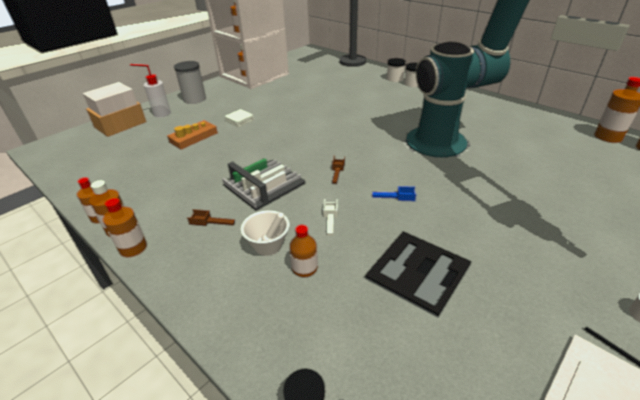

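View pics/top0.png

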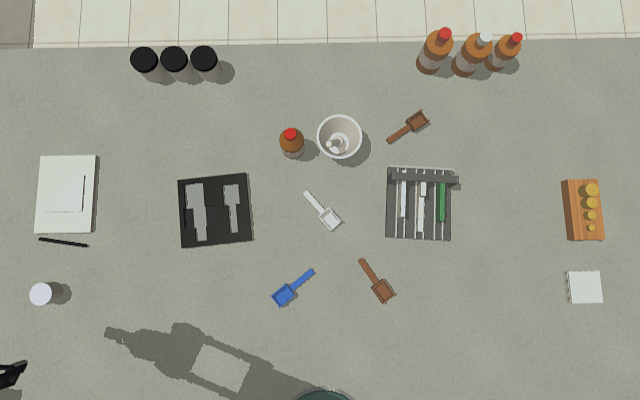

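The top picture shows the tray near (215,210), the white scoop near (323,211), the blue look-alike at (292,288), brown ones at (377,281) and (409,127), and the rack at (420,203). The white items in the rack still need telling apart.

```bash
cat > h.py <<'E'
import numpy as np, cv2
from station import r, grab_frame, camera_model, look_for, place_of
def ray(n,u,v,m=None):
    m=m or camera_model(n); K=m['intrinsics'];T=m['T']
    d=T[:3,:3]@np.linalg.solve(K,[u,v,1.]); return T[:3,3],d
def atz(n,u,v,z,m=None):
    o,d=ray(n,u,v,m); return o+d*(z-o[2])/d[2]
def proj(n,p,m=None):
    m=m or camera_model(n); K=m['intrinsics'];T=m['T']
    c=T[:3,:3].T@(np.atleast_2d(p)-T[:3,3]).T; q=K@c; return (q[:2]/q[2]).T
def crop(im,a,b,c,d,f,name):
    cv2.imwrite(name,cv2.resize(im[b:d,a:c],None,fx=f,fy=f,interpolation=cv2.INTER_CUBIC))
E
python3 - <<'E'
from h import *
im=grab_frame("top")
crop(im,375,155,475,255,6,"pics/rack_top.png")
crop(im,165,155,355,255,4.2,"pics/tray_top.png")
for t in ["scraper","scraper_corner","scraper_tail","scoop","scoop_tip","scoop_tail","tray","pocket_scraper_corner","pocket_scraper_tail","pocket_scoop_tip","pocket_scoop_tail","rack","rack_bar","tile_a","tile_b","bottle","mortar"]:
    L=place_of(t,"top")
    print(t,[(round(d['conf'],2),round(d['location'][1]*640,1),round(d['location'][0]*400,1)) for d in L[:4]])
im=cv2.imread("pics/scene0.png")
crop(im,210,140,320,260,5,"pics/rack_scene.png")
print(r.state()['t'])
E
```

```text
scraper [(0.55, 417.5, 199.5), (0.48, 304.7, 193.6)]
scraper_corner [(0.66, 423.1, 171.4)]
scraper_tail [(0.84, 421.0, 232.0)]
scoop [(0.98, 285.1, 293.1), (0.97, 413.6, 120.5), (0.79, 379.4, 289.5)]
scoop_tip [(0.94, 387.8, 295.8), (0.92, 275.2, 302.4), (0.82, 420.4, 120.6), (0.68, 335.7, 229.1)]
scoop_tail [(0.95, 305.3, 193.7), (0.78, 363.0, 257.4), (0.75, 309.0, 270.2), (0.7, 385.3, 141.7)]
tray [(0.6, 216.9, 207.3), (0.52, 335.7, 226.2), (0.5, 437.0, 200.7), (0.49, 427.2, 177.8)]
pocket_scraper_corner [(0.73, 184.7, 184.1)]
pocket_scraper_tail [(0.64, 198.5, 231.8)]
pocket_scoop_tip [(0.72, 227.9, 185.3)]
pocket_scoop_tail [(0.83, 232.9, 230.7), (0.45, 199.3, 237.0)]
rack [(0.91, 415.1, 206.2)]
rack_bar [(0.9, 424.3, 179.9), (0.65, 330.7, 220.9)]
tile_a [(0.79, 398.2, 195.5), (0.69, 336.6, 143.7), (0.67, 434.3, 199.8)]
tile_b [(0.79, 398.2, 195.5), (0.69, 336.6, 143.7), (0.67, 434.3, 199.8)]
bottle [(0.92, 292.1, 149.5), (0.41, 335.1, 225.0)]
mortar [(0.86, 336.2, 141.0)]
1.0
```

View pics/rack_top.png

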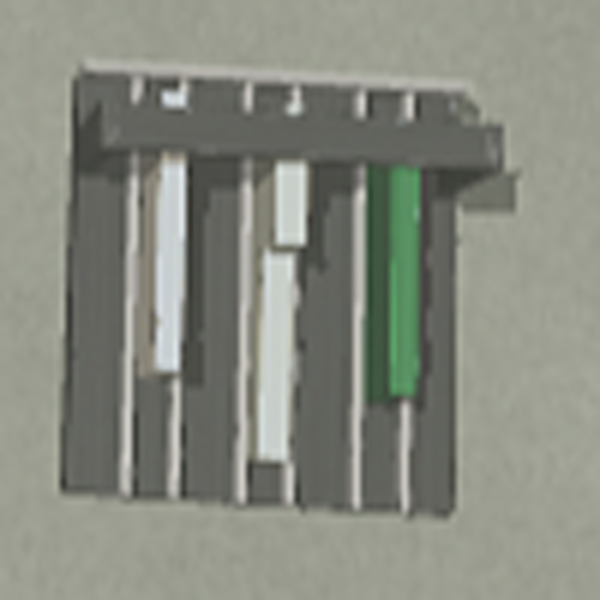

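View pics/tray_top.png

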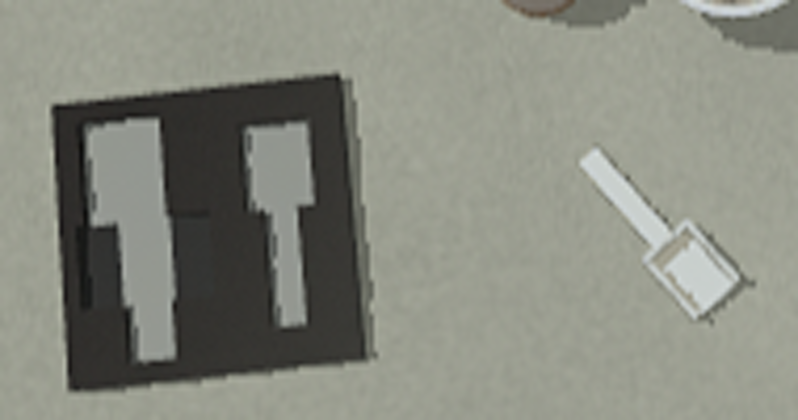

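View pics/rack_scene.png

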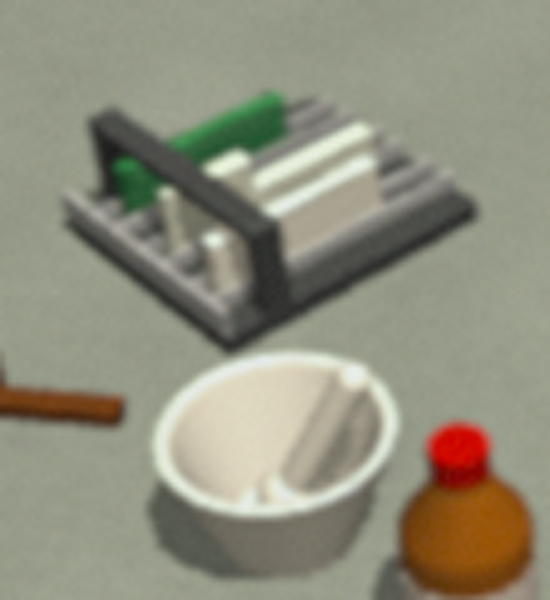

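The white candidates in the rack are the left item at (402,195), the middle one at (422,200) and the green one at (442,200). The middle one has a low handle toward the robot and a taller blade under the bar, so it is the scraper. The left is the porcelain tile and the right the green tile. The scoop candidates are white (323,211), blue (292,288) and brown (377,281), (409,127). I choose the white one.

Run:
```python
from h import *
s=r.state(); m=camera_model("wrist"); im=grab_frame("wrist"); cv2.imwrite("pics/w0.png",im)
print(m['intrinsics'][0],m['T'].round(3), s['tool_pos'], s['eef_rot'].round(4))
R=s['eef_rot']; print("cam in tool", (R.T@(m['T'][:3,3]-s['tool_pos'])).round(1)); print((R.T@m['T'][:3,:3]).round(3))
P=lambda u,v,z: atz("top",u,v,z)[:2].round(1)
print("tray corners z15")
for u,v in [(52,105),(340,74),(366,357),(69,388)]: print(P(165+u/4.2-.4,155+v/4.2-.4,15))
print("scoop tail/tip(net)",P(305.3,193.7,6),P(335.7,229.1,0))
print("rack corners z15?",[P(375+u/6-.4,155+v/6-.4,15) for u,v in [(82,62),(470,90),(452,515),(62,492)]])
print("scraper tail", P(421,232,27), "mid handle top end", P(375+272/6,155+460/6,39),"blade shoulder top",P(375+290/6,155+245/6,61))
print("bar front under", P(375+105/6,155+145/6,73),P(375+500/6,155+165/6,73))
print("tile_a end",P(375+168/6,155+372/6,55),"tile_b",P(375+403/6,155+398/6,55))
print("bottle, mortar",P(292,149.5,0),P(336,141,0))
print(P(292,288,0),P(377,281,0))
```

```text
[288.9782488    0.         324.97807386] [[ 3.85000e-01  8.91000e-01  2.41000e-01  2.00161e+02]
 [ 9.23000e-01 -3.71000e-01 -1.01000e-01  6.48894e+02]
 [-1.00000e-03  2.61000e-01 -9.65000e-01  3.74425e+02]
 [ 0.00000e+00  0.00000e+00  0.00000e+00  1.00000e+00]] [259.62023021 623.046425   250.31533796] [[-0.     -0.9231  0.3846]
 [-0.      0.3846  0.9231]
 [-1.      0.     -0.    ]]
cam in tool [-124.1   64.8    1. ]
[[ 0.001 -0.261  0.965]
 [-0.    -0.965 -0.261]
 [ 1.    -0.    -0.001]]
tray corners z15
[651.5 379.8]
[668.  195.5]
[486.7 178. ]
[471.2 363.3]
scoop tail/tip(net) [607.5  35.6] [510.8 -44.1]
rack corners z15? [array([ 680.2, -190.2]), array([ 663.7, -363.9]), array([ 473.9, -342.4]), array([ 487.4, -172.2])]
scraper tail [ 496.9 -264.5] mid handle top end [ 497.1 -259.6] blade shoulder top [ 586.8 -266.8]
bar front under [ 629.4 -187.9] [ 617.3 -354. ]
tile_a end [ 534.3 -213.4] tile_b [ 521.3 -312.3]
bottle, mortar [732.8  70.5] [754.5 -51.6]
[359.   74.6] [ 372.5 -148.7]
```

View pics/w0.png

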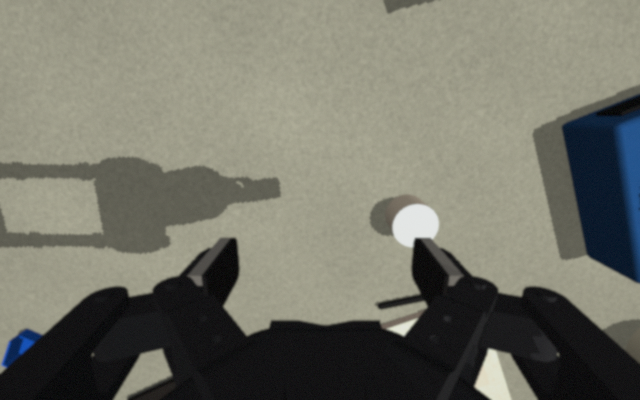

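```bash
cat >> h.py <<'E'
from scipy.spatial.transform import Rotation as Ro
def toolR(a_deg):
    a=np.radians(a_deg); c,s=np.cos(a),np.sin(a)
    return np.array([[0,-s,c],[0,c,s],[-1,0,0]])
def plan(p,a):
    s=r.state(); R=s['eef_rot']; d=R.T@(np.array(p,float)-s['tool_pos'])
    w=Ro.from_matrix(R.T@(a if np.ndim(a) else toolR(a))).as_rotvec()
    print("t",round(s['t'],2),"pos",s['tool_pos'].round(1),"a",np.degrees(np.arctan2(R[1,2],R[0,2])).round(1),"g",round(s['gripper_width'],1),"F",s['contact_force'].round(1))
    print("  shift m",(d/1000).round(4),"turn",w.round(4),"rows",max(np.linalg.norm(d)/62.5,np.degrees(np.linalg.norm(w))/10.7).round(1))
E
python3 -c "
from h import *
plan((555,279,220),95.2)"
```

```text
t 1.05 pos [259.6 623.1 250.3] a 67.4 g 85.6 F [0.5 0.  0.5]
  shift m [ 0.0303 -0.405  -0.204 ] turn [-0.4856  0.      0.    ] rows 7.3
```

{"op": "step_arm", "data": {
  "series": [
    [[0.03,-0.405,-0.204],[-0.486,0,0],1],
    [[0.03,-0.405,-0.204],[-0.486,0,0],1],
    [[0.03,-0.405,-0.204],[-0.486,0,0],1],
    [[0.03,-0.405,-0.204],[-0.486,0,0],1],
    [[0.03,-0.405,-0.204],[-0.486,0,0],1],
    [[0.03,-0.405,-0.204],[-0.486,0,0],1],
    [[0.03,-0.405,-0.204],[-0.486,0,0],1],
    [[0.03,-0.405,-0.204],[-0.486,0,0],1],
    [[0.03,-0.405,-0.204],[-0.486,0,0],1],
    [[0.03,-0.405,-0.204],[-0.486,0,0],1]
  ]
}}

```text
t: 2.3
tool_pos: [554.2, 280.2, 220.4]
eef_rot: [[-0.0, -0.996, -0.092], [0.001, -0.092, 0.996], [-1.0, 0.0, 0.001]]
contact_force: [0.3, -0.2, 0.1]
gripper_width: 85.5
```

Run:
```python
from h import *
s=r.state(); m=camera_model("wrist"); im=grab_frame("wrist"); cv2.imwrite("pics/w1.png",im)
np.savez("w1.npz",K=m['intrinsics'],T=m['T'])
print(s['t'],s['tool_pos'],s['qvel'].round(3))
for t in ["tray","pocket_scraper_corner","pocket_scraper_tail","pocket_scoop_tip","pocket_scoop_tail"]:
    L=place_of(t,"wrist")
    for d in L[:2]:
        u,v=d['location'][1]*640,d['location'][0]*400
        print(t,round(d['conf'],2),round(u,1),round(v,1),atz("wrist",u,v,{'tray':0}.get(t,13 if 'scraper' in t else 6),m).round(1))
```

```text
2.3 [554.15047222 280.23602782 220.35666291] [ 0.014 -0.004  0.004 -0.004 -0.001 -0.002]
tray 0.55 322.5 184.8 [571.2 279.    0. ]
pocket_scraper_corner 0.66 382.2 244.9 [637.9 359.9  13. ]
pocket_scraper_tail 0.83 360.4 121.9 [492.6 314.4  13. ]
pocket_scoop_tip 0.63 286.0 230.6 [632.8 238.6   6. ]
pocket_scoop_tail 0.81 280.0 127.4 [507.2 224.6   6. ]
```

View pics/w1.png

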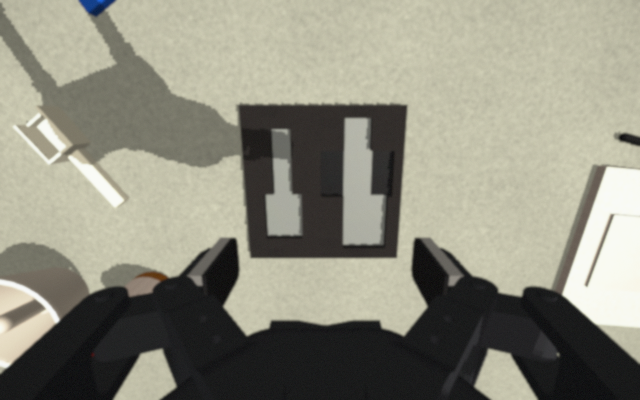

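The wrist picture shows the tray with corners near (238,105), (407,105), (397,257), (250,257). The scoop cut-out is on the left and the scraper cut-out on the right with the notch. I'll fit the edges precisely.

```bash
cat > trayfit.py <<'E'
from h import *
from scipy.optimize import least_squares
def edgefit(im,m,pose0,z=15,half=92,skip=0.12):
    g=cv2.GaussianBlur(im.max(axis=2).astype(float),(3,3),0)
    x0,y0,a0=pose0; pts=[]
    c,s=np.cos(a0),np.sin(a0)
    W=lambda lx,ly:np.array([x0+c*lx-s*ly,y0+s*lx+c*ly,z])
    for side in range(4):
        for t in np.linspace(-1+skip,1-skip,60):
            n=[(1,0),(0,1),(-1,0),(0,-1)][side]; tt=(-n[1],n[0])
            ds=np.arange(-10,10.01,.5)
            P=np.array([W(n[0]*(half+d)+tt[0]*t*half,n[1]*(half+d)+tt[1]*t*half) for d in ds])
            uv=proj(None,P,m).astype(np.float32)
            v=cv2.remap(g.astype(np.float32),uv[:,0].reshape(1,-1),uv[:,1].reshape(1,-1),cv2.INTER_LINEAR)[0]
            dv=np.diff(v); k=int(np.argmax(dv))
            if dv[k]<6 or k<2 or k>len(dv)-3: continue
            w=np.clip(dv[k-2:k+3],0,None); d=(w*(ds[k-2:k+3]+.25)).sum()/w.sum()
            q=W(n[0]*(half+d)+tt[0]*t*half,n[1]*(half+d)+tt[1]*t*half)
            pts.append((side,q[0],q[1]))
    pts=np.array(pts)
    def f(p):
        c,s=np.cos(p[2]),np.sin(p[2]); dx,dy=pts[:,1]-p[0],pts[:,2]-p[1]
        lx,ly=c*dx+s*dy,-s*dx+c*dy
        l=np.choose(pts[:,0].astype(int),[lx,ly,-lx,-ly]); return l-half
    r_=least_squares(f,pose0,loss='soft_l1',f_scale=.7)
    res=f(r_.x); 
    return r_.x,[(int((pts[:,0]==k).sum()),np.median(res[pts[:,0]==k]).round(2)) for k in range(4)]
E
python3 - <<'E'
from trayfit import *
d=np.load("w1.npz"); m=dict(intrinsics=d['K'],T=d['T']); im=cv2.imread("pics/w1.png")
p=(569.4,279,np.radians(5.2))
for i in range(3): p,n=edgefit(im,m,p); print(p[:2].round(2),np.degrees(p[2]).round(2),n)
mt=camera_model("top"); it=cv2.imread("pics/top0.png")
q=(569.4,279,np.radians(5.2))
for i in range(3): q,n=edgefit(it,mt,q); print("top",q[:2].round(2),np.degrees(q[2]).round(2),n)
big=cv2.resize(im[80:280,220:430],None,fx=3,fy=3,interpolation=cv2.INTER_CUBIC)
x0,y0,a=p;c,s=np.cos(a),np.sin(a)
W=lambda l,z:np.array([[x0+c*x-s*y,y0+s*x+c*y,z] for x,y in l])
scr=np.array([(-90,0),(0,0),(60,0),(60,46),(0,46),(0,24),(-90,24)])+(15,27)
sco=np.array([(-100,-8),(-25,-8),(-25,-19),(25,-19),(25,19),(-25,19),(-25,8),(-100,8)])+(37,-48)
for poly,z in [(scr,6),(sco,6),(np.array([(-92,-92),(92,-92),(92,92),(-92,92)]),15)]:
    uv=((proj(None,W(poly,z),m)-[220,80]+.5)*3).round().astype(np.int32)
    cv2.polylines(big,[uv],True,(0,0,255),1)
cv2.imwrite("pics/trayfit1.png",big)
print(r.state()['t'])
E
```

```text
[569.33 278.89] 5.23 [(60, np.float64(-0.14)), (60, np.float64(0.32)), (60, np.float64(0.12)), (60, np.float64(0.21))]
[569.29 278.92] 5.26 [(60, np.float64(-0.15)), (60, np.float64(0.21)), (60, np.float64(0.16)), (60, np.float64(0.28))]
[569.38 278.92] 5.27 [(60, np.float64(0.11)), (60, np.float64(0.25)), (60, np.float64(0.3)), (60, np.float64(0.27))]
top [568.07 280.13] 5.3 [(60, np.float64(0.14)), (60, np.float64(0.01)), (60, np.float64(0.27)), (3, np.float64(2.57))]
top [568.2  280.09] 5.39 [(60, np.float64(0.19)), (60, np.float64(0.23)), (60, np.float64(0.41)), (6, np.float64(2.92))]
top [568.15 280.36] 5.23 [(60, np.float64(0.26)), (60, np.float64(0.06)), (60, np.float64(0.37)), (2, np.float64(2.53))]
2.6
```

View pics/trayfit1.png

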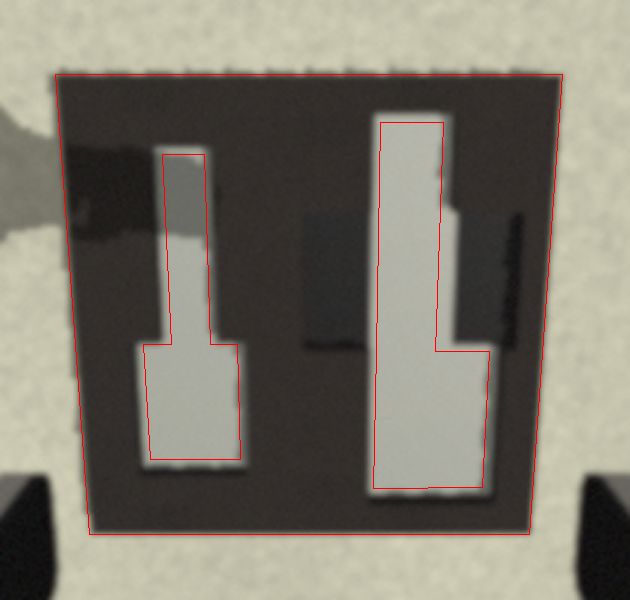

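```bash
python3 -c "
from h import *
plan((545,-16,170),-50.5)"
```

```text
t 2.6 pos [554.4 280.  220.5] a 95.3 g 85.3 F [-1.5  0.3 -0.1]
  shift m [ 0.0504  0.0368 -0.2939] turn [ 2.545e+00  3.000e-04 -1.000e-04] rows 13.6
```

{"op": "step_arm", "data": {
  "series": [
    [[0.05,0.037,-0.294],[2.545,0,0],0.8],
    [[0.05,0.037,-0.294],[2.545,0,0],0.8],
    [[0.05,0.037,-0.294],[2.545,0,0],0.8],
    [[0.05,0.037,-0.294],[2.545,0,0],0.8],
    [[0.05,0.037,-0.294],[2.545,0,0],0.8],
    [[0.05,0.037,-0.294],[2.545,0,0],0.8],
    [[0.05,0.037,-0.294],[2.545,0,0],0.8],
    [[0.05,0.037,-0.294],[2.545,0,0],0.8],
    [[0.05,0.037,-0.294],[2.545,0,0],0.8],
    [[0.05,0.037,-0.294],[2.545,0,0],0.8]
  ]
}}

```text
t: 3.85
tool_pos: [545.0, -16.7, 170.5]
eef_rot: [[0.0, 0.217, 0.976], [0.0, 0.976, -0.217], [-1.0, 0.0, 0.0]]
contact_force: [0.9, -0.1, 0.8]
gripper_width: 68.2
```

```bash
python3 -c "
from h import *
plan((545,-16,170),-50.5)"
```

```text
t 3.85 pos [545.  -16.7 170.5] a -12.5 g 68.2 F [ 0.9 -0.1  0.8]
  shift m [ 0.0005  0.0007 -0.0001] turn [ 6.628e-01  3.000e-04 -2.000e-04] rows 3.5
```

{"op": "step_arm", "data": {
  "series": [
    [[0,0,0],[0.663,0,0],0.8],
    [[0,0,0],[0.663,0,0],0.8],
    [[0,0,0],[0.663,0,0],0.8],
    [[0,0,0],[0.663,0,0],0.8],
    [[0,0,0],[0.663,0,0],0.8]
  ]
}}

```text
t: 4.47
tool_pos: [544.9, -16.8, 170.4]
eef_rot: [[0.0, 0.767, 0.642], [0.0, 0.642, -0.767], [-1.0, 0.0, 0.0]]
contact_force: [-0.1, -0.4, 0.3]
gripper_width: 68.6
```

Run:
```python
from h import *
s=r.state(); m=camera_model("wrist"); im=grab_frame("wrist"); cv2.imwrite("pics/w2.png",im)
np.savez("w2.npz",K=m['intrinsics'],T=m['T'])
print(s['t'],s['tool_pos'],s['qvel'].round(3))
for t in ["scoop","scoop_tip","scoop_tail"]:
    L=place_of(t,"wrist")
    for d in L[:2]:
        u,v=d['location'][1]*640,d['location'][0]*400
        print(t,round(d['conf'],2),round(u,1),round(v,1),atz("wrist",u,v,0,m).round(1))
```

```text
4.475 [544.93590627 -16.75824207 170.42023581] [-0.004  0.     0.001 -0.002  0.002 -0.036]
scoop 0.76 330.5 194.1 [539.4 -29.8   0. ]
scoop 0.69 130.1 252.7 [344.   98.2   0. ]
scoop_tip 0.66 329.3 219.9 [516.5 -47.5   0. ]
scoop_tip 0.63 106.5 250.5 [329.5 119.8   0. ]
scoop_tail 0.88 217.9 256.8 [402.7  20.1   0. ]
scoop_tail 0.83 591.6 139.5 [ 751.2 -194.5    0. ]
```

View pics/w2.png

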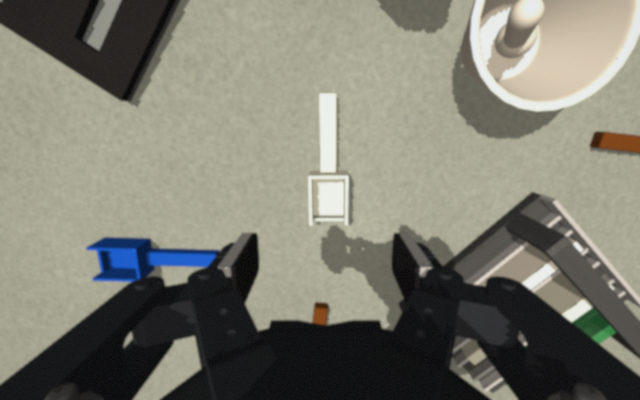

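Run:
```python
from h import *
im=cv2.imread("pics/w2.png"); crop(im,290,80,370,240,5,"pics/w2c.png")
d=np.load("w2.npz"); m=dict(intrinsics=d['K'],T=d['T'])
g=im.min(axis=2)
for v in (94,100,120,140,160,176,185,200,215,222):
    row=g[v,290:370]; ii=np.where(row>195)[0]; print(v, ii.min()+290 if len(ii) else None, ii.max()+290 if len(ii) else None)
print(g[86:100,328], g[168:182,318],g[212:230,328])
```

```text
94 320 335
100 319 335
120 320 335
140 320 335
160 320 335
176 309 347
185 308 347
200 309 347
215 309 347
222 309 347
[153 152 151 150 146 147 160 196 225 235 237 236 237 237] [156 150 140 130 122 123 136 174 213 223 212 181 157 160] [232 229 215 177 142 151 194 220 213 184 162 155 155 152 151 150 145 134]
```

View pics/w2c.png

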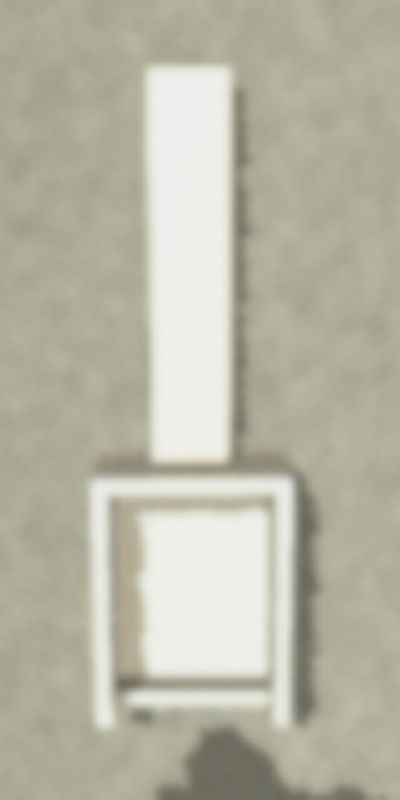

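Run:
```python
from h import *
d=np.load("w2.npz"); m=dict(intrinsics=d['K'],T=d['T'])
A=lambda u,v,z: atz(0,289.6+u/5,79.6+v/5,z,m)[:2]
t=A(190,66,12); hb=A(190.5,463,12); bb=A(193.5,474,26); bf=A(193.5,728,26)
for n,p in dict(t=t,hb=hb,bb=bb,bf=bf).items(): print(n,p.round(1))
print(np.linalg.norm(bf-t),np.linalg.norm(bb-t),np.linalg.norm(bf-bb))
for p,q in ((t,hb),(t,bf),(bb,bf)): e=q-p; print(np.degrees(np.arctan2(e[1],e[0])))
w=A(91,600,26)-A(295,600,26); print("width",np.linalg.norm(w))
e=(bf-t)/np.linalg.norm(bf-t); o1=t+e*100; o2=bf-e*25; print("origin",o1,o2, "grip",(o1+o2)/2-10*e)
```

```text
t [614.2  37.2]
hb [557.2 -10.9]
bb [557.9 -10.8]
bf [518.7 -43.8]
125.29116713865234 74.02934193090483 51.262481044572496
-139.89250899599563
-139.70971207071594
-139.93249235166806
width 39.492276529559234
origin [537.95522496 -27.48351209] [537.73312908 -27.67179838] grip [545.47195657 -21.11105032]
```

```bash
python3 -c "
from h import *
plan((545.5,-21.1,30),-49.85)"
```

```text
t 4.67 pos [545.  -17.  170.3] a -50.1 g 68.2 F [ 0.1 -0.6  0. ]
  shift m [ 0.1403 -0.0022  0.0035] turn [-0.0045  0.0001 -0.0001] rows 2.2
```

{"op": "step_arm", "data": {
  "series": [
    [[0.04,-0.0022,0.0035],[-0.0045,0,0],0.75],
    [[0.08,-0.0022,0.0035],[-0.0045,0,0],0.75],
    [[0.11,-0.0022,0.0035],[-0.0045,0,0],0.75],
    [[0.1405,-0.0022,0.0035],[-0.0045,0,0],0.75],
    [[0.1405,-0.0022,0.0035],[-0.0045,0,0],0.75],
    [[0.1405,-0.0022,0.0035],[-0.0045,0,0],0.3],
    [[0.1405,-0.0022,0.0035],[-0.0045,0,0],0.3],
    [[0.1405,-0.0022,0.0035],[-0.0045,0,0],0.3],
    [[0.1405,-0.0022,0.0035],[-0.0045,0,0],0.3]
  ],
  "grip_force": 40
}}

```text
t: 5.8
tool_pos: [547.1, -21.4, 31.6]
eef_rot: [[0.003, 0.765, 0.644], [-0.0, 0.644, -0.765], [-1.0, 0.002, 0.002]]
contact_force: [-1.3, 0.6, 6.7]
gripper_width: 36.8
```

Run:
```python
from h import *
plan((545.5,-21.1,110),-49.85)
s=r.state(); m=camera_model("wrist"); im=grab_frame("wrist"); cv2.imwrite("pics/w3.png",im); np.savez("w3.npz",K=m['intrinsics'],T=m['T'])
```

```text
t 5.8 pos [547.1 -21.4  31.6] a -49.9 g 36.8 F [-1.3  0.6  6.7]
  shift m [-0.0784 -0.0008 -0.0011] turn [-0.0014  0.0024 -0.0024] rows 1.3
```

View pics/w3.png

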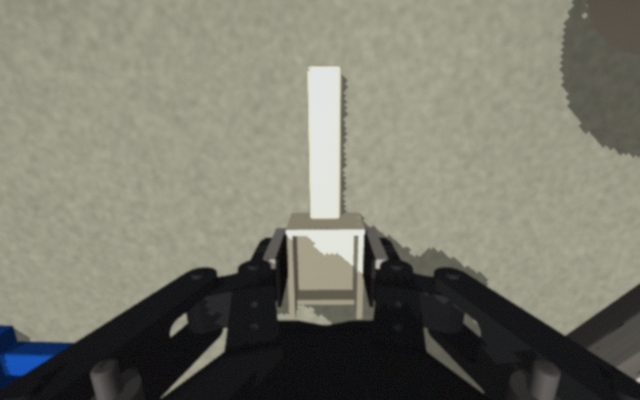

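{"op": "step_arm", "data": {
  "series": [
    [[-0.03,0,0],[0,0,0],0.3],
    [[-0.06,0,0],[0,0,0],0.3],
    [[-0.1,0,0],[0,0,0],0.3],
    [[-0.1,0,0],[0,0,0],0.3]
  ]
}}

```text
t: 6.35
tool_pos: [548.4, -21.5, 133.8]
eef_rot: [[0.008, 0.765, 0.644], [-0.001, 0.644, -0.765], [-1.0, 0.006, 0.006]]
contact_force: [-0.5, 0.4, -1.3]
gripper_width: 37.1
```

Run:
```python
from h import *
a=np.radians(5.26);c,s=np.cos(a),np.sin(a)
T=lambda x,y:(569.35+c*x-s*y,278.9+s*x+c*y)
print(T(27,-48))
plan((*T(27,-48),130),95.26)
s=r.state(); m=camera_model("wrist"); im=grab_frame("wrist"); cv2.imwrite("pics/w4.png",im); np.savez("w4.npz",K=m['intrinsics'],T=m['T'],R=s['eef_rot'],p=s['tool_pos'])
```

```text
(np.float64(600.636721508549), np.float64(233.57736705302196))
t 6.35 pos [548.4 -21.5 133.8] a -49.9 g 37.1 F [-0.5  0.4 -1.3]
  shift m [ 0.0041  0.2041 -0.1616] turn [-2.534   0.0094  0.005 ] rows 13.6
```

View pics/w4.png

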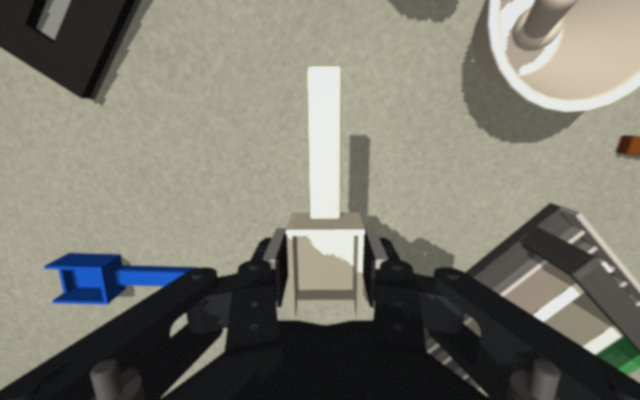

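Run:
```python
from h import *
s=r.state(); print(s['tool_pos'],s['eef_rot'].round(4),s['contact_force'],s['torque'],s['t'])
im=cv2.imread("pics/w4.png"); crop(im,280,50,370,330,2.1,"pics/w4c.png")
g=im.min(axis=2).astype(int)
d=np.load("w4.npz"); m=dict(intrinsics=d['K'],T=d['T'])
Tt=np.eye(4);Tt[:3,:3]=d['R'];Tt[:3,3]=d['p']
def sub(a,th,off): # subpixel crossing
    k=[i for i in range(len(a)-1) if (a[i]-th)*(a[i+1]-th)<=0 and a[i]!=a[i+1]]
    return [round(off+i+(th-a[i])/(a[i+1]-a[i]),1) for i in k]
for v in (75,100,140,180,205): print(v,sub(g[v,290:360],195,290))
print("col324",sub(g[55:80,324],195,55),sub(g[205:240,300],195,205))
def toolpt(u,v,depth_tool_x): # intersect ray with plane tool x = const
    o,dd=ray(0,u,v,m); o=d['R'].T@(o-d['p']); dd=d['R'].T@dd; return o+dd*(depth_tool_x-o[0])/dd[0]
for X in (19,):
    print("tail top @ tool x",X,toolpt(324,66.5,X).round(1), toolpt(308.5,75,X).round(1),toolpt(339.5,75,X).round(1), toolpt(311,205,X).round(1),toolpt(339,205,X).round(1))
```

```text
[546.73394002 -21.37258239 131.57115544] [[ 3.900e-03  7.653e-01  6.437e-01]
 [-4.000e-04  6.437e-01 -7.653e-01]
 [-1.000e+00  2.800e-03  2.800e-03]] [-0.12554083 -0.36794968 -0.98514678] [-0.03574208 -0.02397787 -0.02586095] 6.4
75 [np.float64(307.5), np.float64(339.3)]
100 [np.float64(308.2), np.float64(339.1)]
140 [np.float64(308.9), np.float64(338.9)]
180 [np.float64(309.5), np.float64(338.5)]
205 [np.float64(310.3), np.float64(338.3)]
col324 [np.float64(66.4)] [np.float64(229.7), np.float64(235.4)]
tail top @ tool x 19 [19.  89.1  0.2] [19.  85.4 -7. ] [19.  85.4  7.3] [19.  22.6 -6.7] [19.  22.6  7.9]
```

View pics/w4c.png

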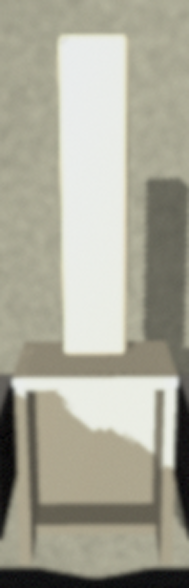

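{"op": "step_arm", "data": {
  "series": [
    [[0,0.203,-0.162],[-2.534,0,0],0.3],
    [[0,0.203,-0.162],[-2.534,0,0],0.3],
    [[0,0.203,-0.162],[-2.534,0,0],0.3],
    [[0,0.203,-0.162],[-2.534,0,0],0.3],
    [[0,0.203,-0.162],[-2.534,0,0],0.3],
    [[0,0.203,-0.162],[-2.534,0,0],0.3],
    [[0,0.203,-0.162],[-2.534,0,0],0.3],
    [[0,0.203,-0.162],[-2.534,0,0],0.3],
    [[0,0.203,-0.162],[-2.534,0,0],0.3],
    [[0,0.203,-0.162],[-2.534,0,0],0.3]
  ]
}}

```text
t: 7.65
tool_pos: [594.9, 232.8, 127.1]
eef_rot: [[-0.004, -0.847, 0.532], [-0.001, 0.532, 0.847], [-1.0, 0.003, -0.003]]
contact_force: [-0.3, -0.6, -1.4]
gripper_width: 36.9
```

Run:
```python
from h import *
a=np.radians(5.26);c,s=np.cos(a),np.sin(a)
T=lambda x,y:(569.35+c*x-s*y,278.9+s*x+c*y)
print(T(26.3,-48))
plan((*T(26.3,-48),70),95.26)
```

```text
(np.float64(599.9396692488953), np.float64(233.51319426041087))
t 7.65 pos [594.9 232.8 127.1] a 57.9 g 36.9 F [-0.3 -0.6 -1.4]
  shift m [ 0.0571 -0.004   0.0034] turn [-0.6529 -0.0024 -0.0037] rows 3.5
```

{"op": "step_arm", "data": {
  "series": [
    [[0,0,0],[-0.653,0,0],0.3],
    [[0,0,0],[-0.653,0,0],0.3],
    [[0,0,0],[-0.653,0,0],0.3],
    [[0,0,0],[-0.653,0,0],0.3],
    [[0,0,0],[-0.653,0,0],0.3],
    [[0,0,0],[-0.653,0,0],0.3]
  ]
}}

```text
t: 8.4
tool_pos: [595.8, 233.1, 128.4]
eef_rot: [[-0.002, -0.996, -0.084], [-0.001, -0.084, 0.996], [-1.0, 0.002, -0.001]]
contact_force: [0.3, -0.4, -1.0]
gripper_width: 36.7
```

Run:
```python
from h import *
a=np.radians(5.26);c,s=np.cos(a),np.sin(a)
T=lambda x,y:(569.35+c*x-s*y,278.9+s*x+c*y)
plan((*T(26.3,-48),65),95.26)
print(r.state()['eef_rot'].round(4),r.state()['qvel'].round(3))
im=grab_frame("wrist")
plan((*T(26.3,-48),65),95.26)
```

```text
t 8.4 pos [595.8 233.1 128.4] a 94.8 g 36.7 F [ 0.3 -0.4 -1. ]
  shift m [ 0.0634 -0.0043  0.0001] turn [-0.0076 -0.0005 -0.0021] rows 1.0
[[-2.100e-03 -9.965e-01 -8.410e-02]
 [-7.000e-04 -8.410e-02  9.965e-01]
 [-1.000e+00  2.100e-03 -5.000e-04]] [-0.    -0.006 -0.009 -0.     0.001 -0.005]
t 8.45 pos [596.  233.2 128.8] a 94.8 g 36.8 F [ 0.1  0.3 -0.7]
  shift m [ 0.0638 -0.0041  0.    ] turn [-0.0074 -0.0004 -0.0015] rows 1.0
```

{"op": "step_arm", "data": {
  "series": [
    [[0.03,-0.0035,0],[-0.007,0,0],0.3],
    [[0.063,-0.0035,0],[-0.007,0,0],0.3],
    [[0.063,-0.0035,0],[-0.007,0,0],0.3],
    [[0.063,-0.0035,0],[-0.007,0,0],0.3],
    [[0.063,-0.0035,0],[-0.007,0,0],0.3],
    [[0.063,-0.0035,0],[-0.007,0,0],0.3]
  ]
}}

```text
t: 9.2
tool_pos: [601.1, 234.1, 68.4]
eef_rot: [[0.003, -0.996, -0.093], [0.001, -0.093, 0.996], [-1.0, -0.003, 0.001]]
contact_force: [-0.0, 1.1, -1.6]
gripper_width: 36.8
```

Run:
```python
from h import *
a=np.radians(5.26);c,s=np.cos(a),np.sin(a)
T=lambda x,y:(569.35+c*x-s*y,278.9+s*x+c*y)
st=r.state(); m=camera_model("wrist"); im=grab_frame("wrist"); cv2.imwrite("pics/w5.png",im); np.savez("w5.npz",K=m['intrinsics'],T=m['T'],R=st['eef_rot'],p=st['tool_pos'])
plan((*T(26.3,-48),37),95.26)
```

```text
t 9.25 pos [600.9 234.   68.1] a 95.3 g 37.1 F [ 0.2  0.5 -0.2]
  shift m [ 0.0311  0.001  -0.0004] turn [0.0008 0.0005 0.0021] rows 0.5
```

View pics/w5.png

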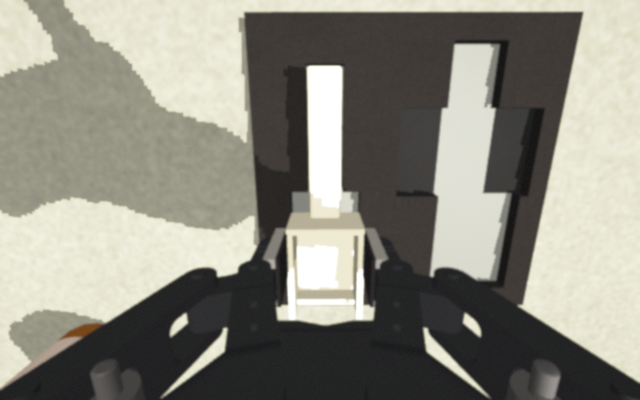

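Run:
```python
from h import *
d=np.load("w5.npz"); m=dict(intrinsics=d['K'],T=d['T'])
a=np.radians(5.26);c,s=np.cos(a),np.sin(a)
T=lambda x,y,z:(569.35+c*x-s*y,278.9+s*x+c*y,z)
for l in [(-92,-92,15),(-92,92,15),(9,-26,15),(9,-70,15),(-78,24,15),(-78,54,15),(12,-37,15)]: print(l,proj(0,T(*l),m).round(1))
im=cv2.imread("pics/w5.png"); crop(im,230,0,600,310,2.1,"pics/w5c.png")
```

```text
(-92, -92, 15) [[242.7  10.5]]
(-92, 92, 15) [[581.9  10.8]]
(9, -26, 15) [[358.6 190.8]]
(9, -70, 15) [[289.2 190.8]]
(-78, 24, 15) [[453.5  39.2]]
(-78, 54, 15) [[507.5  39.3]]
(12, -37, 15) [[341.2 195.3]]
```

View pics/w5c.png

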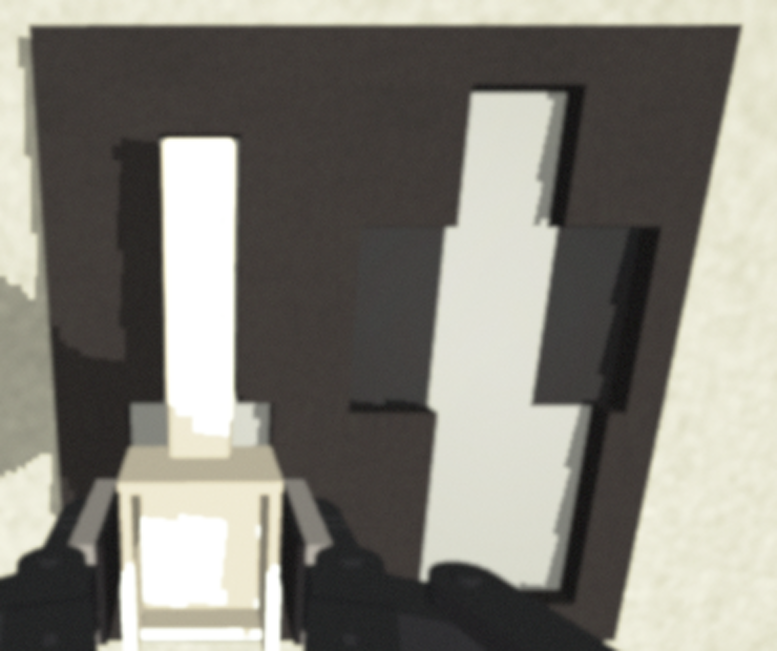

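{"op": "step_arm", "data": {
  "series": [
    [[0.012,0,0],[0,0,0],0.3],
    [[0.02,0,0],[0,0,0],0.3],
    [[0.026,0,0],[0,0,0],0.3],
    [[0.03,0,0],[0,0,0],0.3],
    [[0.03,0,0],[0,0,0],0.3],
    [[0.03,0,0],[0,0,0],0.3]
  ]
}}

```text
t: 10.0
tool_pos: [599.5, 233.5, 37.7]
eef_rot: [[-0.001, -0.996, -0.093], [-0.001, -0.093, 0.996], [-1.0, 0.002, -0.0]]
contact_force: [-5.1, -2.6, 6.9]
gripper_width: 36.7
```

Run:
```python
from h import *
st=r.state(); m=camera_model("wrist"); im=grab_frame("wrist"); cv2.imwrite("pics/w6.png",im); np.savez("w6.npz",K=m['intrinsics'],T=m['T'],R=st['eef_rot'],p=st['tool_pos'])
print(st['tool_pos'],st['contact_force'],st['eef_rot'].round(4),st['gripper_width'])
crop(im,230,0,430,330,1.8,"pics/w6c.png")
```

```text
[599.53228182 233.50040895  37.67450357] [-5.07608683 -2.63956319  6.86214122] [[-1.500e-03 -9.957e-01 -9.260e-02]
 [-5.000e-04 -9.260e-02  9.957e-01]
 [-1.000e+00  1.500e-03 -4.000e-04]] 36.65162937860841
```

View pics/w6c.png

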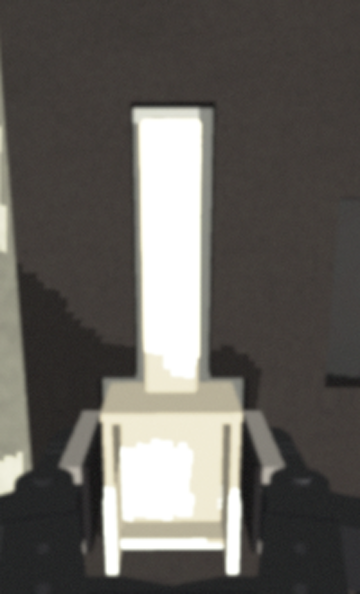

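{"op": "step_arm", "data": {
  "series": [
    [[0,0,0],[0,0,0],0.65],
    [[0,0,0],[0,0,0],0.65],
    [[0,0,0],[0,0,0],0.65],
    [[-0.04,0,0],[0,0,0],0.65],
    [[-0.09,0,0],[0,0,0],0.65],
    [[-0.14,0,0],[0,0,0],0.65],
    [[-0.14,0,0],[0,0,0],0.65]
  ]
}}

```text
t: 10.92
tool_pos: [603.8, 235.0, 183.1]
eef_rot: [[0.011, -0.996, -0.093], [0.004, -0.093, 0.996], [-1.0, -0.011, 0.003]]
contact_force: [1.0, 0.2, -0.7]
gripper_width: 55.6
```

Run:
```python
from h import *
st=r.state(); m=camera_model("wrist"); im=grab_frame("wrist"); cv2.imwrite("pics/w7.png",im); np.savez("w7.npz",K=m['intrinsics'],T=m['T'],R=st['eef_rot'],p=st['tool_pos'])
print(st['t'],st['tool_pos'],st['contact_force'])
crop(im,230,60,430,270,3,"pics/w7c.png")
```

```text
10.925 [603.81864548 235.01664439 183.13917999] [ 0.99728248  0.18370827 -0.65919896]
```

View pics/w7c.png

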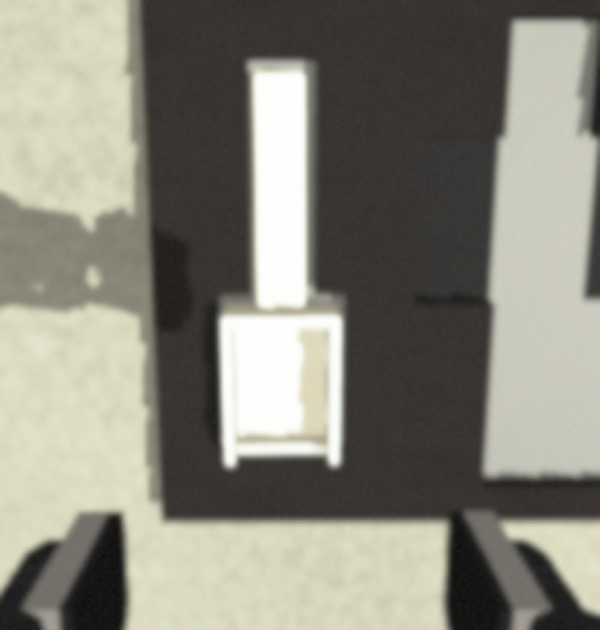

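```bash
python3 -c "
from h import *
plan((560,-265,170),84.7)"
```

```text
t 10.97 pos [601.9 234.3 179.9] a 95.3 g 55.2 F [ 0.1 -0.3 -0.4]
  shift m [ 0.0087  0.088  -0.4933] turn [0.1852 0.0019 0.0056] rows 8.0
```

{"op": "step_arm", "data": {
  "series": [
    [[0.006,0.088,-0.493],[0.185,0,0],0.4],
    [[0.006,0.088,-0.493],[0.185,0,0],0.4],
    [[0.006,0.088,-0.493],[0.185,0,0],0.4],
    [[0.006,0.088,-0.493],[0.185,0,0],0.4],
    [[0.006,0.088,-0.493],[0.185,0,0],0.4],
    [[0.006,0.088,-0.493],[0.185,0,0],0.4],
    [[0.006,0.088,-0.493],[0.185,0,0],0.4],
    [[0.006,0.088,-0.493],[0.185,0,0],0.4],
    [[0.006,0.088,-0.493],[0.185,0,0],0.4],
    [[0.006,0.088,-0.493],[0.185,0,0],0.4]
  ]
}}

```text
t: 12.22
tool_pos: [556.9, -264.9, 168.7]
eef_rot: [[-0.003, -0.996, 0.093], [0.002, 0.093, 0.996], [-1.0, 0.003, 0.002]]
contact_force: [0.2, -0.7, -0.5]
gripper_width: 34.2
```

Run:
```python
from h import *
st=r.state(); m=camera_model("wrist"); im=grab_frame("wrist"); cv2.imwrite("pics/w8.png",im); np.savez("w8.npz",K=m['intrinsics'],T=m['T'],R=st['eef_rot'],p=st['tool_pos'])
print(st['t'],st['tool_pos'],st['contact_force'],st['gripper_width'])
crop(im,200,50,460,270,3,"pics/w8c.png")
for t in ["scraper_corner","scraper_tail","rack_bar","scraper","rack"]:
    for d in place_of(t,"wrist")[:2]:
        u,v=d['location'][1]*640,d['location'][0]*400
        print(t,round(d['conf'],2),round(u,1),round(v,1),atz("wrist",u,v,{'scraper_corner':61,'scraper_tail':27,'rack_bar':65,'scraper':15,'rack':0}[t],m).round(1))
```

```text
12.225 [ 556.87647805 -264.91077169  168.74046453] [ 0.19447121 -0.66864551 -0.51633091] 34.221171029010385
scraper_tail 0.79 323.4 127.4 [ 502.  -260.5   27. ]
rack_bar 0.75 326.1 281.8 [ 634.2 -270.6   65. ]
scraper 0.74 325.1 215.4 [ 589.4 -267.1   15. ]
rack 0.95 326.2 198.7 [ 576.1 -264.7    0. ]
```

View pics/w8c.png

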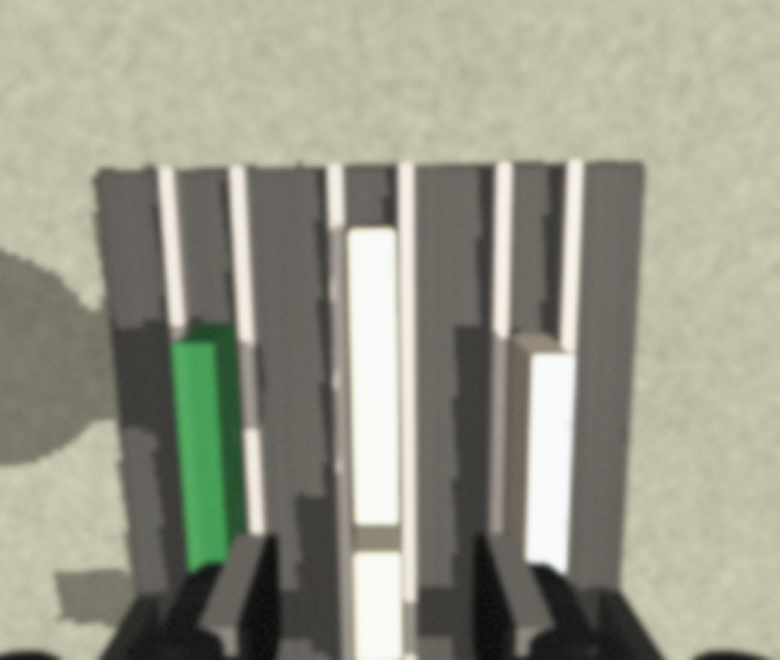

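Run:
```python
from h import *
d=np.load("w8.npz"); m=dict(intrinsics=d['K'],T=d['T'])
A=lambda u,v,z: atz(0,200-.33+u/3,50-.33+v/3,z,m)[:2]
t=A(372,228,39); sh=A(376.5,525,39); b=A(377.5,550,61); b2=A(381,655,61)
for p in (t,sh,b,b2): print(p.round(1))
for e in (sh-t,b2-t,b2-b): print(np.linalg.norm(e).round(1),np.degrees(np.arctan2(e[1],e[0])).round(2))
print("w handle",np.linalg.norm(A(348,300,39)-A(396,300,39)))
# rack near edge top z15
e1,e2=A(97,170,15),A(642,163,15); print(e1.round(1),e2.round(1),np.linalg.norm(e1-e2),np.degrees(np.arctan2(*(e2-e1)[::-1]))-90)
print("curb",[A(u,163,25).round(1) for u in (327,343,398,414)])
print("tile inner: green",A(216,342,55).round(1),"white",A(530,352,55).round(1))
print(r.state()['t'],r.state()['tool_pos'])
```

```text
[ 500.2 -260. ]
[ 590.2 -267.2]
[ 589.4 -266.9]
[ 622.9 -269. ]
90.3 -4.56
123.0 -4.17
33.5 -3.57
w handle 13.987323812877166
[ 475.7 -342.6] [ 489.3 -175.9] 167.2329773455701 -4.673214413880885
curb [array([ 480.7, -271.6]), array([ 481.2, -266.9]), array([ 482.7, -250.7]), array([ 483.1, -246. ])]
tile inner: green [ 526.2 -305.8] white [ 537.2 -219.5]
12.525 [ 558.32545885 -263.9770874   170.73663806]
```

```bash
python3 -c "
from h import *
plan((599.8,-267.7,75),85.2)"
```

```text
t 12.53 pos [ 558.3 -264.   170.7] a 84.8 g 34.3 F [-0.2  0.1 -0.3]
  shift m [ 0.0957 -0.0417  0.    ] turn [-0.0066  0.0001 -0.0001] rows 1.7
```

{"op": "step_arm", "data": {
  "series": [
    [[0.0,-0.0417,0],[-0.0066,0,0],0.4],
    [[0.04,-0.0417,0],[-0.0066,0,0],0.4],
    [[0.08,-0.0417,0],[-0.0066,0,0],0.4],
    [[0.09,-0.0417,0],[-0.0066,0,0],0.4],
    [[0.09,-0.0417,0],[-0.0066,0,0],0.4],
    [[0.09,-0.0417,0],[-0.0066,0,0],0.4]
  ]
}}

```text
t: 13.28
tool_pos: [601.1, -269.7, 83.1]
eef_rot: [[0.003, -0.996, 0.085], [-0.002, 0.085, 0.996], [-1.0, -0.003, -0.001]]
contact_force: [0.1, 0.4, 0.2]
gripper_width: 34.2
```

Run:
```python
from h import *
plan((599.8,-267.7,47),85.2)
st=r.state(); m=camera_model("wrist"); im=grab_frame("wrist"); cv2.imwrite("pics/w9.png",im); np.savez("w9.npz",K=m['intrinsics'],T=m['T'],R=st['eef_rot'],p=st['tool_pos'])
plan((599.8,-267.7,47),85.2)
```

```text
t 13.28 pos [ 601.1 -269.7   83.1] a 85.1 g 34.2 F [0.1 0.4 0.2]
  shift m [0.0361 0.0016 0.002 ] turn [-0.0016 -0.0014  0.0033] rows 0.6
t 13.32 pos [ 601.2 -269.9   83.2] a 85.1 g 34.0 F [0.2 0.5 0.6]
  shift m [0.0362 0.0017 0.0021] turn [-0.0018 -0.0015  0.0037] rows 0.6
```

View pics/w9.png

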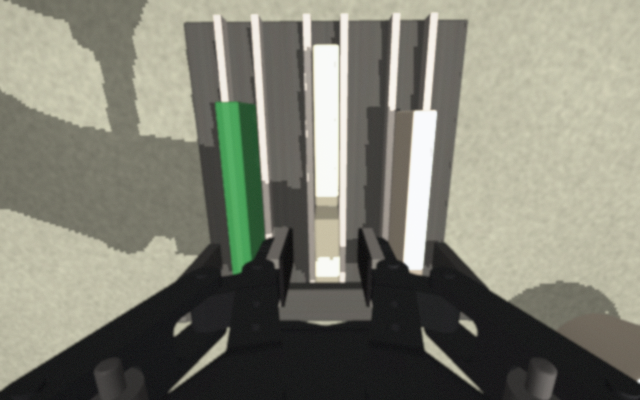

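{"op": "step_arm", "data": {
  "series": [
    [[0.015,0.001,0.001],[0,0,0],0.4],
    [[0.028,0.001,0.001],[0,0,0],0.4],
    [[0.035,0.001,0.001],[0,0,0],0.4],
    [[0.035,0.001,0.001],[0,0,0],0.4],
    [[0.035,0.001,0.001],[0,0,0],0.4]
  ]
}}

```text
t: 13.95
tool_pos: [598.8, -268.2, 45.8]
eef_rot: [[0.0, -0.996, 0.086], [-0.0, 0.086, 0.996], [-1.0, -0.0, -0.0]]
contact_force: [-0.4, -1.1, -0.9]
gripper_width: 34.2
```

Run:
```python
from h import *
plan((599.8,-267.7,47),85.2)
im=grab_frame("wrist"); cv2.imwrite("pics/w10.png",im)
```

```text
t 13.95 pos [ 598.8 -268.2   45.8] a 85.1 g 34.2 F [-0.4 -1.1 -0.9]
  shift m [-0.0012 -0.0009  0.0006] turn [-0.002  -0.      0.0001] rows 0.0
```

View pics/w10.png

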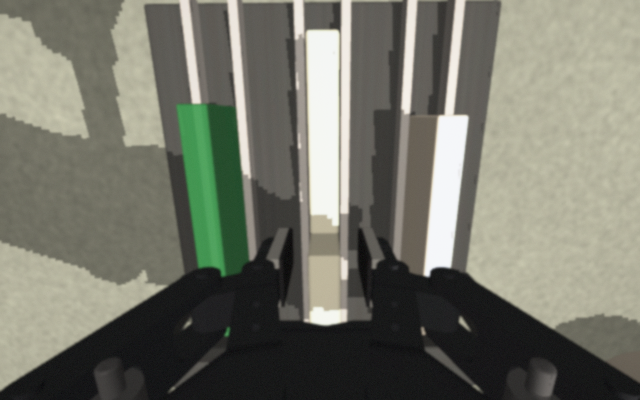

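{"op": "step_arm", "data": {
  "series": [
    [[-0.002,0,0],[0,0,0],0.4],
    [[-0.002,0,0],[0,0,0],0.1],
    [[-0.002,0,0],[0,0,0],0.1],
    [[-0.002,0,0],[0,0,0],0.1],
    [[-0.002,0,0],[0,0,0],0.1]
  ],
  "grip_force": 50
}}

```text
t: 14.62
tool_pos: [599.2, -268.4, 48.5]
eef_rot: [[0.001, -0.996, 0.086], [-0.001, 0.086, 0.996], [-1.0, -0.001, -0.001]]
contact_force: [1.0, 0.0, 4.5]
gripper_width: 13.0
```

{"op": "step_arm", "data": {
  "series": [
    [[0,0.01,0],[0,0,0],0.1],
    [[0,0.02,0],[0,0,0],0.1],
    [[0,0.03,0],[0,0,0],0.1],
    [[0,0.04,0],[0,0,0],0.1],
    [[0,0.05,0],[0,0,0],0.1],
    [[0,0.054,0],[0,0,0],0.1],
    [[0,0.054,0],[0,0,0],0.1],
    [[0,0.054,0],[0,0,0],0.1]
  ]
}}

```text
t: 15.62
tool_pos: [544.4, -263.7, 48.5]
eef_rot: [[0.0, -0.996, 0.086], [-0.0, 0.086, 0.996], [-1.0, -0.0, -0.0]]
contact_force: [0.9, -0.9, 8.3]
gripper_width: 13.0
```

Run:
```python
from h import *
plan((546,-264,47),85.2)
im=grab_frame("wrist"); cv2.imwrite("pics/w11.png",im)
im=grab_frame("top"); crop(im,340,140,480,260,5,"pics/top11.png")
```

```text
t 15.62 pos [ 544.4 -263.7   48.5] a 85.1 g 13.0 F [ 0.9 -0.9  8.3]
  shift m [ 0.0015 -0.0016 -0.0002] turn [-0.0022 -0.0004  0.0004] rows 0.0
```

View pics/w11.png

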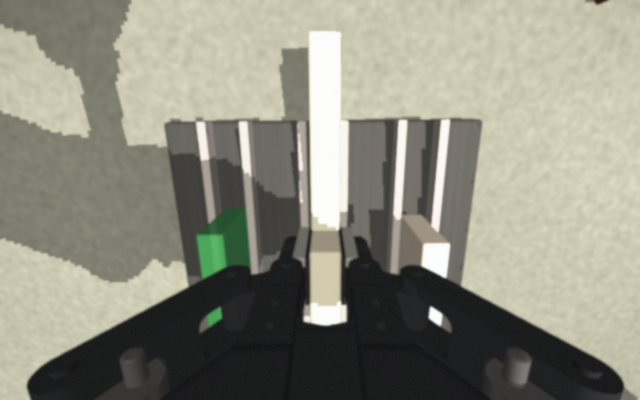

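View pics/top11.png

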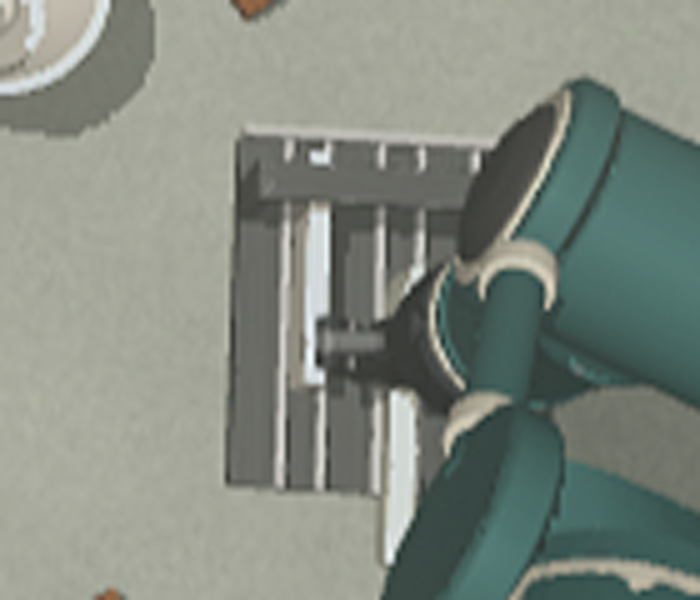

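{"op": "step_arm", "data": {
  "series": [
    [[-0.02,0,0],[0,0,0],0.1],
    [[-0.05,0,0],[0,0,0],0.1],
    [[-0.09,0,0],[0,0,0],0.1],
    [[-0.09,0,0],[0,0,0],0.1]
  ]
}}

```text
t: 16.23
tool_pos: [545.9, -264.3, 141.6]
eef_rot: [[0.004, -0.996, 0.086], [-0.002, 0.086, 0.996], [-1.0, -0.004, -0.002]]
contact_force: [-0.2, 0.1, 0.0]
gripper_width: 13.1
```

Run:
```python
from h import *
plan((550,0,100),95.26)
im=grab_frame("wrist"); cv2.imwrite("pics/w12.png",im)
```

```text
t 16.23 pos [ 545.9 -264.3  141.6] a 85.1 g 13.1 F [-0.2  0.1  0. ]
  shift m [0.041  0.0188 0.2637] turn [-0.1778 -0.0024  0.0042] rows 4.3
```

View pics/w12.png

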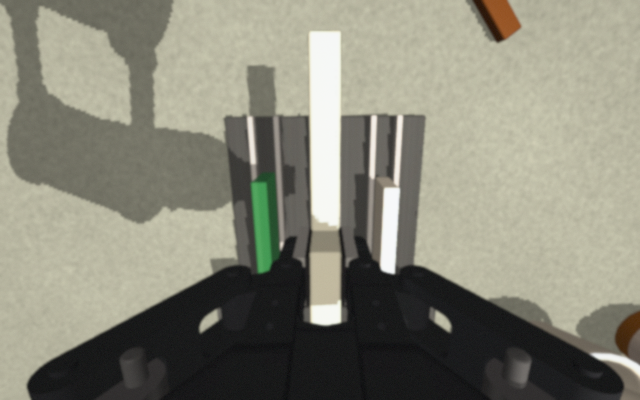

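{"op": "step_arm", "data": {
  "series": [
    [[0,0.019,0.264],[-0.178,0,0],0.1],
    [[0,0.019,0.264],[-0.178,0,0],0.1],
    [[0,0.019,0.264],[-0.178,0,0],0.1],
    [[0,0.019,0.264],[-0.178,0,0],0.1],
    [[0,0.019,0.264],[-0.178,0,0],0.1],
    [[0.05,0.019,0.264],[-0.178,0,0],0.1],
    [[0.08,0.019,0.264],[-0.178,0,0],0.1],
    [[0.08,0.019,0.264],[-0.178,0,0],0.1],
    [[0.08,0.019,0.264],[-0.178,0,0],0.1]
  ]
}}

```text
t: 17.4
tool_pos: [548.6, 0.5, 58.0]
eef_rot: [[-0.0, -0.996, -0.091], [-0.0, -0.091, 0.996], [-1.0, 0.0, -0.0]]
contact_force: [0.2, 0.4, -0.4]
gripper_width: 13.8
```

Run:
```python
from h import *
plan((550,0,33.5),95.26)
im=grab_frame("wrist"); cv2.imwrite("pics/w13.png",im)
plan((550,0,33.5),95.26)
```

```text
t 17.4 pos [5.486e+02 5.000e-01 5.800e+01] a 95.2 g 13.8 F [ 0.2  0.4 -0.4]
  shift m [ 0.0245 -0.0014 -0.0007] turn [-0.0002 -0.0001 -0.0004] rows 0.4
t 17.45 pos [549.4   0.6  58.9] a 95.3 g 13.4 F [ 0.2 -0.4  0.3]
  shift m [ 0.0254 -0.0005 -0.0006] turn [-0.0001 -0.0004  0.0015] rows 0.4
```

View pics/w13.png

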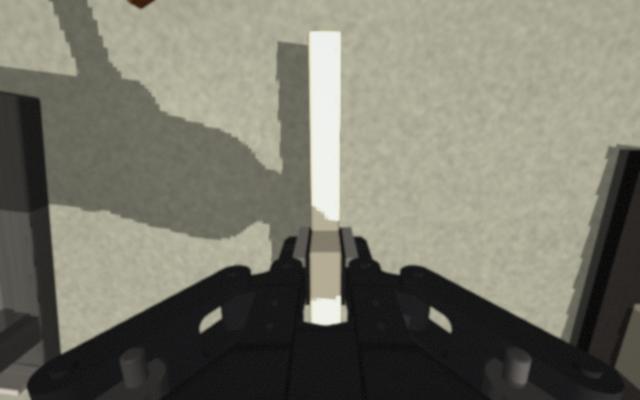

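{"op": "step_arm", "data": {
  "series": [
    [[0.01,0,0],[0,0,0],0.1],
    [[0.018,0,0],[0,0,0],0.1],
    [[0.023,0,0],[0,0,0],0.1],
    [[0.0245,0,0],[0,0,0],0.1],
    [[0.0245,0,0],[0,0,0],0.1],
    [[0.0245,0,0],[0,0,0],0.1]
  ]
}}

```text
t: 18.2
tool_pos: [548.4, 1.2, 33.6]
eef_rot: [[-0.0, -0.996, -0.092], [-0.0, -0.092, 0.996], [-1.0, 0.0, -0.0]]
contact_force: [-2.9, -0.7, 4.3]
gripper_width: 13.3
```

Contact with the bench is made. I'll release gently and rise.

{"op": "step_arm", "data": {
  "series": [
    [[0,0,0],[0,0,0],0.45],
    [[0,0,0],[0,0,0],0.45],
    [[0,0,0],[0,0,0],0.45],
    [[0,0,0],[0,0,0],0.45],
    [[-0.04,0,0],[0,0,0],0.45],
    [[-0.09,0,0],[0,0,0],0.45],
    [[-0.09,0,0],[0,0,0],0.45]
  ]
}}

```text
t: 19.08
tool_pos: [552.6, 1.0, 128.4]
eef_rot: [[0.01, -0.996, -0.092], [-0.0, -0.092, 0.996], [-1.0, -0.01, -0.001]]
contact_force: [1.0, -0.1, 0.7]
gripper_width: 38.7
```

Run:
```python
from h import *
plan((565,-40,123),95.26)
im=grab_frame("wrist"); cv2.imwrite("pics/w14.png",im)
```

```text
t 19.07 pos [552.6   1.  128.4] a 95.3 g 38.7 F [ 1.  -0.1  0.7]
  shift m [ 0.0056 -0.0085 -0.042 ] turn [ 0.0005 -0.0014  0.01  ] rows 0.7
```

View pics/w14.png

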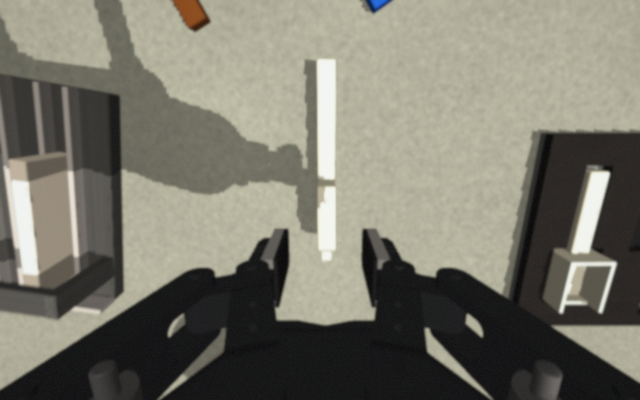

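{"op": "step_arm", "data": {
  "series": [
    [[0,-0.015,-0.042],[0,0,0],0],
    [[0.02,-0.015,-0.042],[0,0,0],0],
    [[0.05,-0.015,-0.042],[0,0,0],0],
    [[0.072,-0.015,-0.042],[0,0,0],0],
    [[0.072,-0.015,-0.042],[0,0,0],0],
    [[0.072,-0.015,-0.042],[0,0,0],0]
  ]
}}

```text
t: 19.88
tool_pos: [567.2, -39.2, 51.1]
eef_rot: [[-0.001, -0.996, -0.092], [0.0, -0.092, 0.996], [-1.0, 0.001, 0.0]]
contact_force: [0.4, -1.0, 0.0]
gripper_width: -0.1
```

Run:
```python
from h import *
plan((565,5,51),95.26)
im=grab_frame("wrist"); cv2.imwrite("pics/w15.png",im)
```

```text
t 19.88 pos [567.2 -39.2  51.1] a 95.3 g -0.1 F [ 0.4 -1.   0. ]
  shift m [ 0.0001 -0.0019  0.0442] turn [ 0.0005  0.0002 -0.0007] rows 0.7
```

View pics/w15.png

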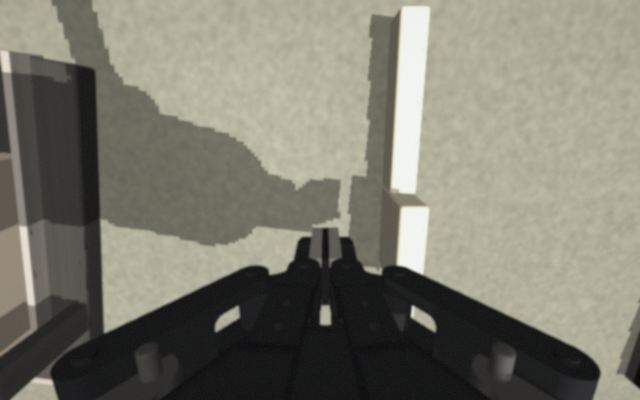

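{"op": "step_arm", "data": {
  "series": [
    [[0,0,0.01],[0,0,0],0],
    [[0,0,0.018],[0,0,0],0],
    [[0,0,0.024],[0,0,0],0],
    [[0,0,0.03],[0,0,0],0],
    [[0,0,0.036],[0,0,0],0],
    [[0,0,0.042],[0,0,0],0],
    [[0,0,0.046],[0,0,0],0],
    [[0,0,0.046],[0,0,0],0]
  ]
}}

```text
t: 20.92
tool_pos: [563.0, 6.8, 51.2]
eef_rot: [[-0.0, -0.996, -0.093], [-0.0, -0.093, 0.996], [-1.0, 0.0, -0.0]]
contact_force: [-0.5, 0.2, -0.7]
gripper_width: 0.1
```

Run:
```python
from h import *
plan((565,5,51),95.26)
im=grab_frame("wrist"); cv2.imwrite("pics/w16.png",im)
```

```text
t 20.93 pos [563.    6.8  51.2] a 95.3 g 0.1 F [-0.5  0.2 -0.7]
  shift m [ 0.0002 -0.0018 -0.002 ] turn [ 0.0009 -0.     -0.0001] rows 0.0
```

View pics/w16.png

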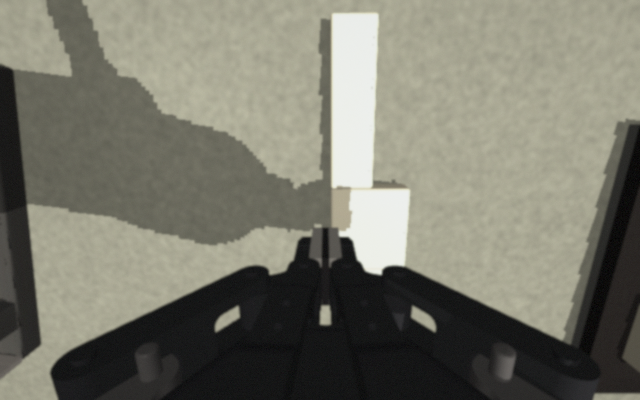

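It tipped flat, with the blade toward the tray (image right) and the spine at column 332. I'll rise for a measuring look.

{"op": "step_arm", "data": {
  "series": [
    [[-0.04,0,0],[0,0,0],0],
    [[-0.08,0,0.01],[0,0,0],0.4],
    [[-0.12,0.03,0.015],[0,0,0],0.5],
    [[-0.12,0.03,0.015],[0,0,0],0.5],
    [[-0.12,0.03,0.015],[0,0,0],0.5],
    [[-0.12,0.03,0.015],[0,0,0],0.5]
  ]
}}

```text
t: 21.72
tool_pos: [531.3, 18.5, 169.7]
eef_rot: [[-0.003, -0.996, -0.092], [-0.0, -0.092, 0.996], [-1.0, 0.003, 0.0]]
contact_force: [-0.0, 0.7, -1.5]
gripper_width: 42.8
```

Run:
```python
from h import *
st=r.state(); m=camera_model("wrist"); im=grab_frame("wrist"); cv2.imwrite("pics/w17.png",im); np.savez("w17.npz",K=m['intrinsics'],T=m['T'],R=st['eef_rot'],p=st['tool_pos'])
print(st['t'],st['tool_pos'],st['qvel'].round(3))
crop(im,280,60,400,260,3,"pics/w17c.png")
```

```text
21.725 [531.25636713  18.52908358 169.67989979] [ 0.001  0.006 -0.001 -0.001  0.001  0.   ]
```

View pics/w17c.png

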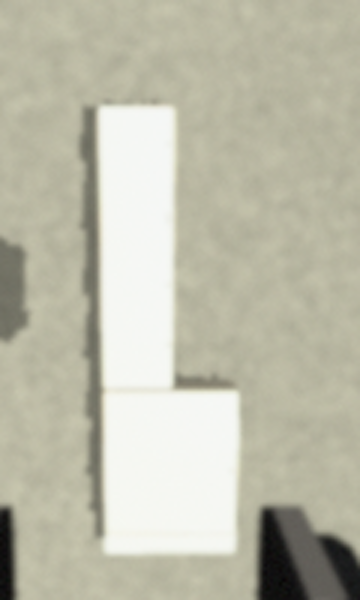

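Run:
```python
from h import *
d=np.load("w17.npz"); m=dict(intrinsics=d['K'],T=d['T'])
A=lambda u,v,z=14: atz(0,280-.33+u/3,60-.33+v/3,z,m)[:2]
t1,t2=A(97.5,105),A(175.5,105); s1,s2=A(103,388),A(173.5,388); b=A(239,391); e1,e2=A(104,538),A(237.5,538)
for n,p in dict(t1=t1,t2=t2,s1=s1,s2=s2,b=b,e1=e1,e2=e2).items(): print(n,p.round(1))
for p,q in ((t1,s1),(t2,s2),(t1,e1)): v=q-p; print(np.linalg.norm(v).round(1),np.degrees(np.arctan2(v[1],v[0])).round(2))
print("w",np.linalg.norm(t2-t1),np.linalg.norm(s2-s1),np.linalg.norm(b-s1))
# least-squares pose
from scipy.optimize import least_squares
P=np.array([t1,t2,s2,b,e1,e2]); L=np.array([(-90,0),(-90,24),(0,24),(0,46),(52,0),(52,46)])
def f(x): c,s=np.cos(x[2]),np.sin(x[2]); return (np.c_[x[0]+c*L[:,0]-s*L[:,1],x[1]+s*L[:,0]+c*L[:,1]]-P).ravel()
o=least_squares(f,[540,0,0.09]); x=o.x; print(x[:2].round(1),np.degrees(x[2]).round(2),f(x).round(1))
c,s=np.cos(x[2]),np.sin(x[2]); g=(x[0]-20*c-12*s,x[1]-20*s+12*c); print("grip",np.round(g,1))
plan((*g,60),90+np.degrees(x[2]))
```

```text
t1 [448.9  -0.6]
t2 [446.7  23.1]
s1 [537.8   8.3]
s2 [535.6  31.7]
b [534.6  53.5]
e1 [591.5  13.1]
e2 [587.2  59.5]
89.3 5.78
89.3 5.51
143.2 5.51
w 23.881158805322606 23.45985964149684 45.298177667968616
[539.    8.1] 5.57 [ 0.5 -0.   0.3  0.1  1.   0.2 -0.1  0.3 -0.7  0.  -0.9 -0.6]
grip [517.9  18.1]
t 21.77 pos [531.2  18.6 169.6] a 95.3 g 42.9 F [ 0.6  0.3 -0.2]
  shift m [0.1096 0.013  0.0007] turn [-0.0053  0.0003 -0.0028] rows 1.8
```

{"op": "step_arm", "data": {
  "series": [
    [[0.03,0.013,0.0007],[-0.005,0,0],0.5],
    [[0.08,0.013,0.0007],[-0.005,0,0],0.5],
    [[0.12,0.013,0.0007],[-0.005,0,0],0.5],
    [[0.14,0.013,0.0007],[-0.005,0,0],0.5],
    [[0.148,0.013,0.0007],[-0.005,0,0],0.5],
    [[0.148,0.013,0.0007],[-0.005,0,0],0.5],
    [[0.148,0.013,0.0007],[-0.005,0,0],0.5]
  ]
}}

```text
t: 22.65
tool_pos: [519.9, 18.2, 24.2]
eef_rot: [[0.002, -0.995, -0.097], [-0.0, -0.097, 0.995], [-1.0, -0.002, -0.0]]
contact_force: [-0.2, -0.8, 0.4]
gripper_width: 42.5
```

Run:
```python
from h import *
plan((517.9,18.1,22),95.57)
im=grab_frame("wrist"); cv2.imwrite("pics/w18.png",im)
```

```text
t 22.65 pos [519.9  18.2  24.2] a 95.6 g 42.5 F [-0.2 -0.8  0.4]
  shift m [0.0022 0.002  0.0001] turn [ 0.0001 -0.0002  0.0018] rows 0.0
```

View pics/w18.png

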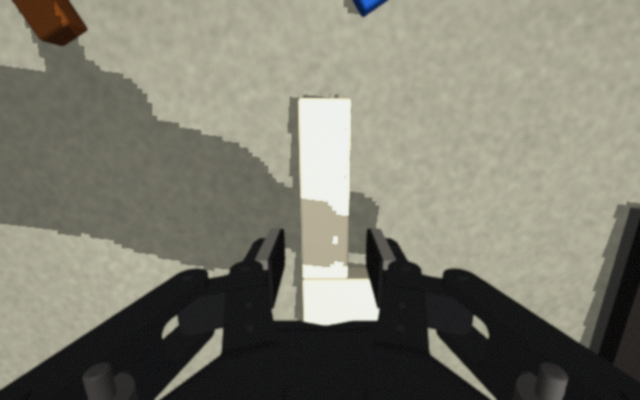

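Good, the handle is between the pads and there is room to the blade shoulder. Closing with 60 N.

{"op": "step_arm", "data": {
  "series": [
    [[0.001,0,0],[0,0,0],0.15],
    [[0.001,0,0],[0,0,0],0.15],
    [[0.001,0,0],[0,0,0],0.15],
    [[0.001,0,0],[0,0,0],0.15],
    [[0.001,0,0],[0,0,0],0.15]
  ],
  "grip_force": 60
}}

```text
t: 23.32
tool_pos: [520.0, 18.2, 23.6]
eef_rot: [[0.002, -0.995, -0.097], [-0.0, -0.097, 0.995], [-1.0, -0.002, -0.0]]
contact_force: [-0.8, -0.1, 5.5]
gripper_width: 22.1
```

{"op": "step_arm", "data": {
  "series": [
    [[-0.03,0,0],[0,0,0],0.15],
    [[-0.07,0,0],[0,0,0],0.15],
    [[-0.1,0,0],[0,0,0],0.15],
    [[-0.1,0,0],[0,0,0],0.15],
    [[-0.1,0,0],[0,0,0],0.15]
  ]
}}

```text
t: 23.95
tool_pos: [517.9, 18.2, 121.2]
eef_rot: [[-0.002, -0.995, -0.097], [-0.0, -0.097, 0.995], [-1.0, 0.002, 0.0]]
contact_force: [-0.5, 0.6, -1.7]
gripper_width: 22.1
```

Run:
```python
from h import *
a=np.radians(5.26);c,s=np.cos(a),np.sin(a)
T=lambda x,y:(569.35+c*x-s*y,278.9+s*x+c*y)
st=r.state(); m=camera_model("wrist"); im=grab_frame("wrist"); cv2.imwrite("pics/w19.png",im); np.savez("w19.npz",K=m['intrinsics'],T=m['T'],R=st['eef_rot'],p=st['tool_pos'])
print(T(-5,39)); plan((*T(-5,39),120),95.26)
```

```text
(np.float64(560.7957139855705), np.float64(317.2773916620623))
t 24.0 pos [517.4  18.2 120.6] a 95.6 g 22.1 F [ 0.7 -0.6 -1.1]
  shift m [ 0.0005 -0.0722  0.2934] turn [ 0.0055  0.0003 -0.0029] rows 4.8
```

View pics/w19.png

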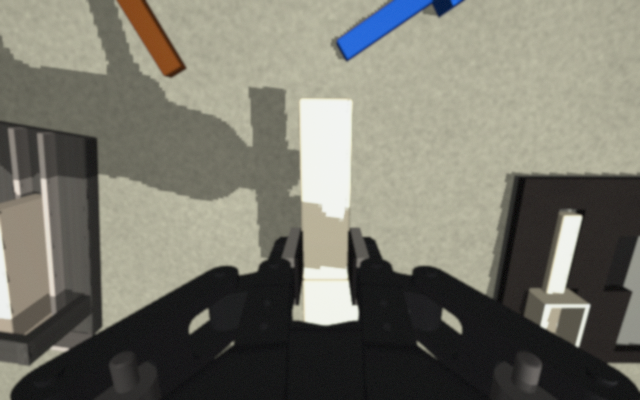

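Run:
```python
from h import *
d=np.load("w19.npz"); m=dict(intrinsics=d['K'],T=d['T']); im=cv2.imread("pics/w19.png")
def toolpt(u,v,X):
    o,dd=ray(0,u,v,m); o=d['R'].T@(o-d['p']); dd=d['R'].T@dd; return (o+dd*(X-o[0])/dd[0]).round(1)
g=im.min(axis=2).astype(int)
print(g[94:104,326]); print(g[110,295:306],g[110,346:356],g[200,295:306],g[190,346:356]); print(g[272:288,312])
print(toolpt(325.5,98.5,9.6),toolpt(300.3,110,9.6),toolpt(351.3,110,9.6),toolpt(301,190,9.6),toolpt(349.8,190,9.6),"shoulder line",toolpt(325,279.5,9.6))
crop(im,280,80,380,340,2.2,"pics/w19c.png")
```

```text
[154 153 150 155 179 209 228 237 240 241]
[155 156 155 159 178 208 228 237 238 238 239] [240 239 240 238 230 209 179 160 156 156] [ 96  94  94  97  97 118 156 196 221 231 233] [239 238 232 220 189 164 155 154 152 153]
[236 236 237 236 235 232 220 201 205 221 230 235 236 236 237 236]
[ 9.6 71.9  0.5] [  9.6  67.  -10.7] [ 9.6 67.  12. ] [  9.6  30.3 -11.2] [ 9.6 30.3 12.1] shoulder line [  9.6 -17.8   0.3]
```

View pics/w19c.png

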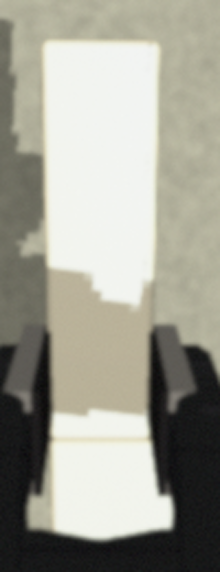

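Run:
```python
from h import *
a=np.radians(5.26);c,s=np.cos(a),np.sin(a)
T=lambda x,y:(569.35+c*x-s*y,278.9+s*x+c*y)
print(T(-3,39)); plan((*T(-3,39),120),95.26)
```

```text
(np.float64(562.7872918702957), np.float64(317.46074249809396))
t 24.0 pos [517.4  18.2 120.6] a 95.6 g 22.1 F [ 0.7 -0.6 -1.1]
  shift m [ 0.0005 -0.0742  0.2934] turn [ 0.0055  0.0003 -0.0029] rows 4.8
```

{"op": "step_arm", "data": {
  "series": [
    [[0,-0.074,0.2935],[0.0055,0,0],0.15],
    [[0,-0.074,0.2935],[0.0055,0,0],0.15],
    [[0,-0.074,0.2935],[0.0055,0,0],0.15],
    [[0,-0.074,0.2935],[0.0055,0,0],0.15],
    [[0,-0.074,0.2935],[0.0055,0,0],0.15],
    [[0.03,-0.074,0.2935],[0.0055,0,0],0.15],
    [[0.06,-0.074,0.2935],[0.0055,0,0],0.15],
    [[0.06,-0.074,0.2935],[0.0055,0,0],0.15],
    [[0.06,-0.074,0.2935],[0.0055,0,0],0.15],
    [[0.06,-0.074,0.2935],[0.0055,0,0],0.15]
  ]
}}

```text
t: 25.25
tool_pos: [565.1, 317.8, 63.7]
eef_rot: [[0.002, -0.996, -0.091], [0.001, -0.091, 0.996], [-1.0, -0.002, 0.001]]
contact_force: [0.3, 0.3, -1.1]
gripper_width: 22.0
```

Run:
```python
from h import *
a=np.radians(5.26);c,s=np.cos(a),np.sin(a)
T=lambda x,y,z=0:(569.35+c*x-s*y,278.9+s*x+c*y,z)
st=r.state(); m=camera_model("wrist"); im=grab_frame("wrist"); cv2.imwrite("pics/w20.png",im); np.savez("w20.npz",K=m['intrinsics'],T=m['T'],R=st['eef_rot'],p=st['tool_pos'])
plan((*T(-3,39)[:2],29.5),95.26)
crop(im,190,0,510,310,2.2,"pics/w20c.png")
for l in [(-92,-92,15),(-92,92,15),(-78,24,15),(-78,54,15),(-42,-3,15),(-42,81,15),(12,-3,15),(12,81,15)]: print(l,proj(0,T(*l),m).round(1), ((proj(0,T(*l),m)[0]-[190,0])*2.2).round(0))
```

```text
t 25.3 pos [565.2 317.8  63.9] a 95.2 g 22.3 F [ 0.8  0.4 -1.1]
  shift m [ 0.0344  0.0025 -0.0002] turn [-0.0004  0.001   0.0025] rows 0.6
(-92, -92, 15) [[87.  65.5]] [-227.  144.]
(-92, 92, 15) [[420.1  65.3]] [506. 144.]
(-78, 24, 15) [[297.7  92.2]] [237. 203.]
(-78, 54, 15) [[350.7  92.1]] [354. 203.]
(-42, -3, 15) [[254.  155.9]] [141. 343.]
(-42, 81, 15) [[394.5 155.8]] [450. 343.]
(12, -3, 15) [[259.5 239.3]] [153. 526.]
(12, 81, 15) [[389.3 239.2]] [438. 526.]
```

View pics/w20c.png

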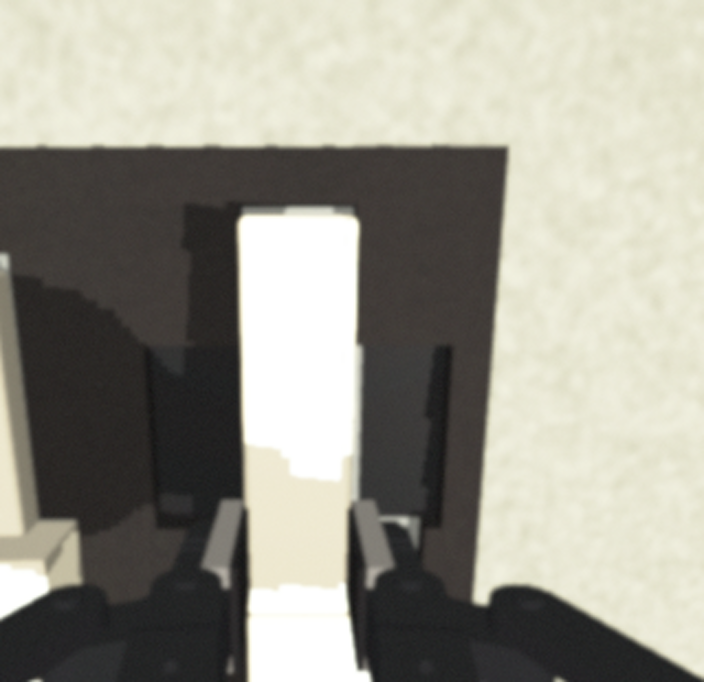

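{"op": "step_arm", "data": {
  "series": [
    [[0.01,0.001,0],[0,0,0],0.15],
    [[0.018,0.001,0],[0,0,0],0.15],
    [[0.018,0.001,0],[0,0,0],0.15],
    [[0.018,0.001,0],[0,0,0],0.15],
    [[0.018,0.001,0],[0,0,0],0.15]
  ]
}}

```text
t: 25.92
tool_pos: [563.2, 317.6, 44.5]
eef_rot: [[0.0, -0.996, -0.092], [0.0, -0.092, 0.996], [-1.0, -0.0, 0.0]]
contact_force: [0.4, -0.2, -2.0]
gripper_width: 21.8
```

Run:
```python
from h import *
a=np.radians(5.26);c,s=np.cos(a),np.sin(a)
T=lambda x,y,z=0:(570.15+c*x-s*y,279.2+s*x+c*y,z)
st=r.state(); m=camera_model("wrist"); im=grab_frame("wrist"); cv2.imwrite("pics/w21.png",im)
plan((*T(-3,39)[:2],29.5),95.26)
crop(im,190,0,510,310,2.2,"pics/w21c.png")
```

```text
t 25.98 pos [563.2 317.5  44.5] a 95.3 g 22.4 F [ 0.8  0.3 -1.2]
  shift m [ 0.015  -0.0004  0.0002] turn [-0.      0.0002  0.0004] rows 0.2
```

View pics/w21c.png

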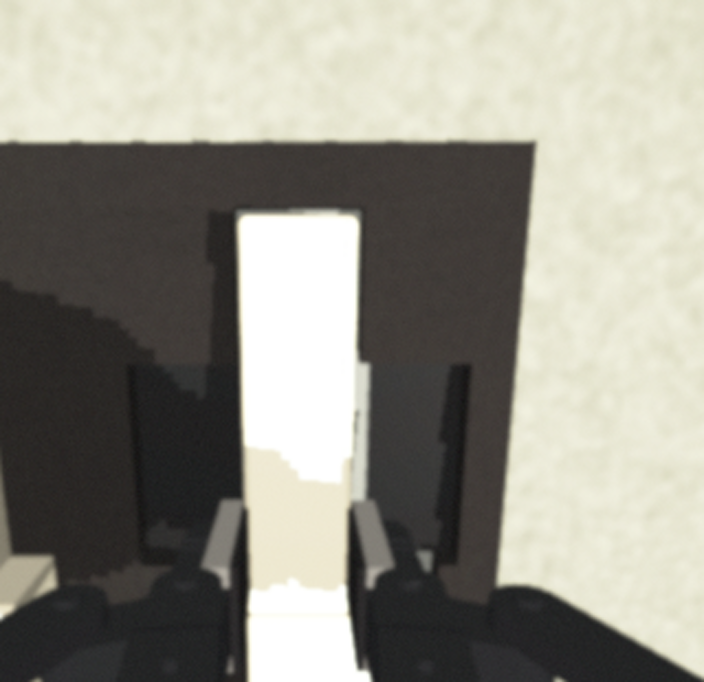

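{"op": "step_arm", "data": {
  "series": [
    [[0.006,0,0],[0,0,0],0.15],
    [[0.011,0,0],[0,0,0],0.15],
    [[0.015,0,0],[0,0,0],0.15],
    [[0.016,0,0],[0,0,0],0.15],
    [[0.016,0,0],[0,0,0],0.15],
    [[0.016,0,0],[0,0,0],0.15]
  ]
}}

```text
t: 26.72
tool_pos: [562.6, 317.2, 29.6]
eef_rot: [[-0.001, -0.996, -0.092], [-0.001, -0.092, 0.996], [-1.0, 0.001, -0.001]]
contact_force: [-5.1, -2.4, 9.3]
gripper_width: 22.3
```

Run:
```python
from h import *
im=grab_frame("wrist"); cv2.imwrite("pics/w22.png",im); crop(im,190,0,510,310,2.2,"pics/w22c.png")
s=r.state();print(s['tool_pos'],s['contact_force'],s['torque'],s['eef_rot'].round(4))
```

```text
[562.71500628 317.26234951  29.63774613] [-4.90547661 -3.06059126  8.51587523] [-0.40314772  0.73915883  0.03189939] [[-9.000e-04 -9.958e-01 -9.170e-02]
 [-5.000e-04 -9.170e-02  9.958e-01]
 [-1.000e+00  9.000e-04 -4.000e-04]]
```

View pics/w22c.png

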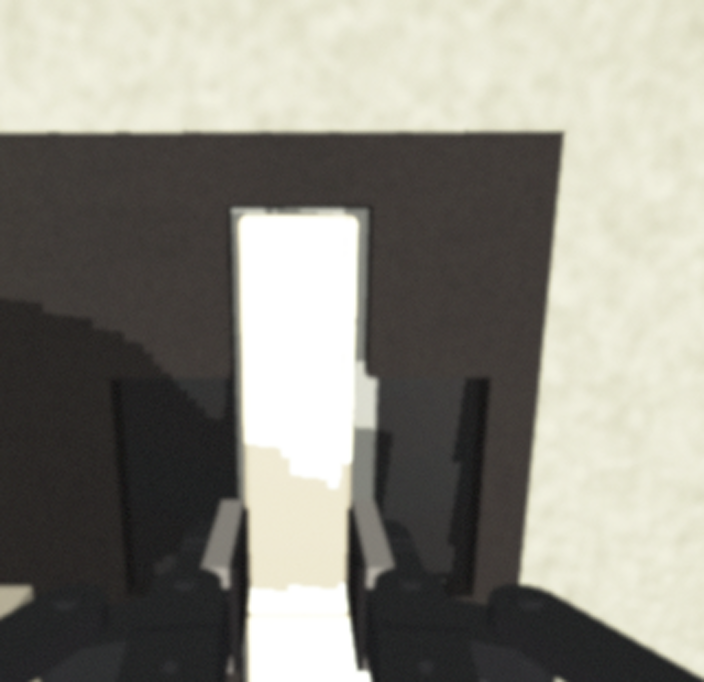

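{"op": "step_arm", "data": {
  "series": [
    [[0,0,0],[0,0,0],0.4],
    [[0,0,0],[0,0,0],0.4],
    [[0,0,0],[0,0,0],0.4],
    [[-0.03,0,0],[0,0,0],0.4],
    [[-0.08,0,0],[0,0,0],0.4],
    [[-0.14,0.01,-0.02],[0,0,0],0.4],
    [[-0.19,0.01,-0.035],[0,0,0],0.8],
    [[-0.19,0.01,-0.035],[0,0,0],0.8],
    [[-0.19,0.01,-0.035],[0,0,0],0.8]
  ]
}}

```text
t: 27.9
tool_pos: [556.0, 281.5, 218.0]
eef_rot: [[-0.0, -0.996, -0.091], [0.0, -0.091, 0.996], [-1.0, 0.0, 0.0]]
contact_force: [-0.2, 0.4, -1.3]
gripper_width: 68.2
```

Run:
```python
from trayfit import *
st=r.state(); m=camera_model("wrist"); im=grab_frame("wrist"); cv2.imwrite("pics/w23.png",im)
print(st['t'],st['tool_pos'],st['contact_force'])
p=(569.6,279,np.radians(5.26))
p,n=edgefit(im,m,p,skip=.2); print(p[:2].round(2),np.degrees(p[2]).round(2),n)
x0,y0,a=p;c,s=np.cos(a),np.sin(a)
W=lambda l,z:np.array([[x0+c*x-s*y,y0+s*x+c*y,z] for x,y in l])
scr=np.array([(-90,0),(52,0),(52,46),(0,46),(0,24),(-90,24)])+(15,27)
sco=np.array([(-25,-19),(25,-19),(25,19),(-25,19)])+(37,-48)
han=np.array([(-100,-8),(-25,-8),(-25,8),(-100,8)])+(37,-48)
big=cv2.resize(im[60:270,220:430],None,fx=3.5,fy=3.5,interpolation=cv2.INTER_CUBIC)
cv2.imwrite("pics/w23c0.png",big)
for poly,z in [(scr,20),(sco,32),(han,18),(np.array([(-92,-92),(92,-92),(92,92),(-92,92)]),15)]:
    uv=((proj(None,W(poly,z),m)-[220,60]+.5)*3.5).round().astype(np.int32)
    cv2.polylines(big,[uv],True,(0,0,255),1)
cv2.imwrite("pics/w23c.png",cv2.resize(big,None,fx=.8,fy=.8))
```

```text
27.9 [556.03192354 281.5487666  217.98651845] [-0.22112664  0.3904243  -1.26778524]
[568.86 278.73] 5.22 [(60, np.float64(-0.04)), (59, np.float64(-0.03)), (60, np.float64(-0.06)), (59, np.float64(0.06))]
```

View pics/w23c.png

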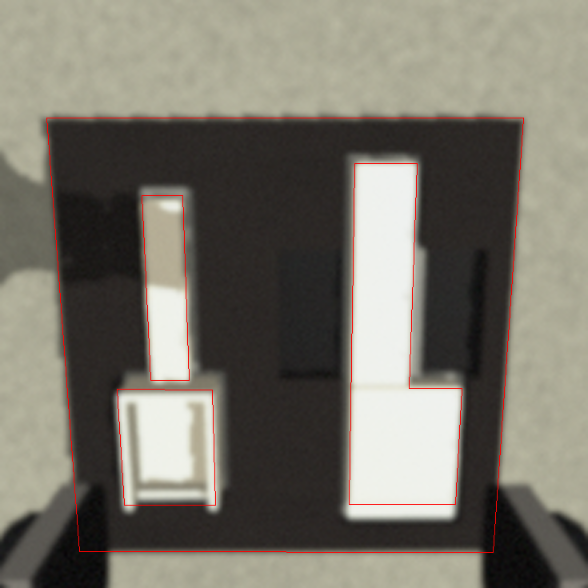

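```bash
python3 -c "
import cv2; im=cv2.imread('pics/w23c0.png'); cv2.imwrite('pics/w23c1.png',im[:590])"
```

```text
(no output)
```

View pics/w23c1.png

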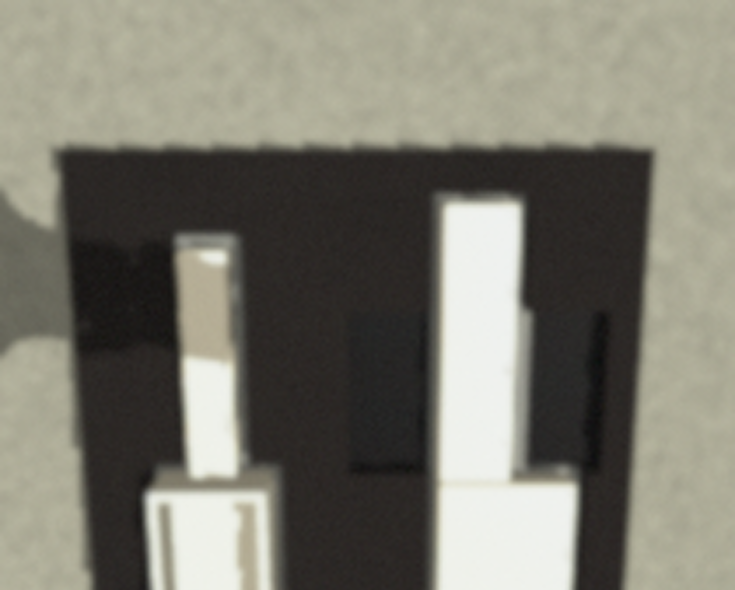

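Run:
```python
from h import *
im=grab_frame("scene"); cv2.imwrite("pics/s24.png",im)
crop(im,350,215,490,325,5.5,"pics/s24c.png")
im=grab_frame("top"); cv2.imwrite("pics/t24.png",im)
```

```text
(no output)
```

View pics/s24.png

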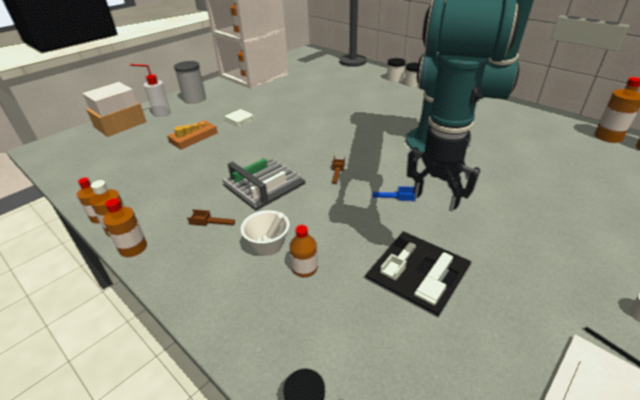

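View pics/s24c.png

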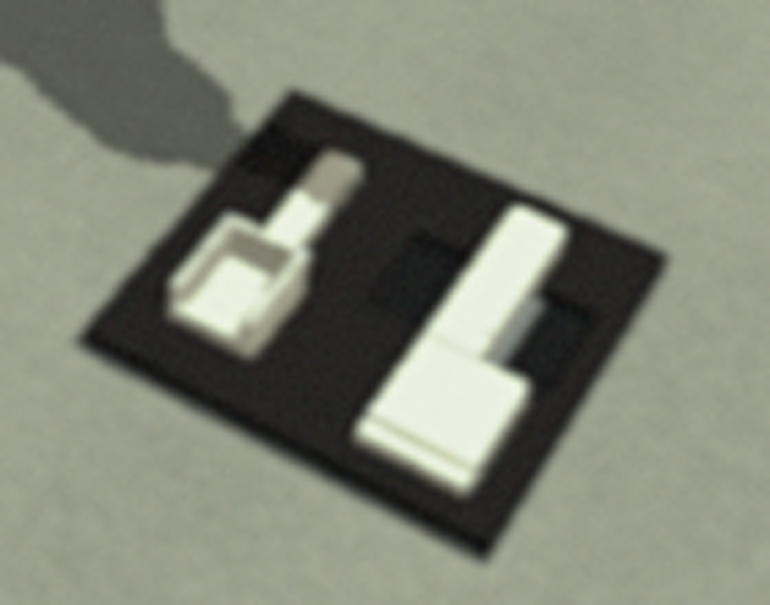

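View pics/t24.png

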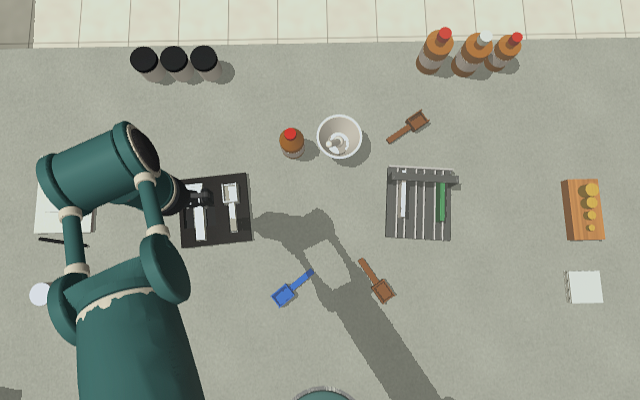

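Run:
```python
from h import *
im=cv2.imread("pics/s24.png"); m=camera_model("scene")
x0,y0,a=569.4,278.9,np.radians(5.25);c,s=np.cos(a),np.sin(a)
W=lambda l,z:np.array([[x0+c*x-s*y,y0+s*x+c*y,z] for x,y in l])
sq=np.array([(-92,-92),(92,-92),(92,92),(-92,92)])
obs=np.array([(350+u/5.5,215+v/5.5) for u,v in [(293,90),(82,341),(486,556),(667,262)]])  # picked corners: top, left, bottom, right
pr=proj(0,W(sq,15),m); print(pr.round(1),obs.round(1))
big=cv2.resize(im[215:325,350:490],None,fx=5.5,fy=5.5,interpolation=cv2.INTER_CUBIC)
order=[min(range(4),key=lambda k:np.linalg.norm(pr[k]-o)) for o in obs]; off=(obs-pr[order]).mean(0); print("off",off)
scr=np.array([(-90,0),(52,0),(52,46),(0,46),(0,24),(-90,24)])+(15,27)
sco=np.array([(-25,-19),(25,-19),(25,19),(-25,19)])+(37,-48)
han=np.array([(-100,-8),(-25,-8),(-25,8),(-100,8)])+(37,-48)
for poly,z in [(scr,20),(sco,32),(han,18),(sq,15)]:
  for dz,col in ((0,(0,0,255)),(9,(255,0,0))):
    if z==15 and dz: continue
    uv=((proj(0,W(poly,z+dz),m)+off-[350,215])*5.5).round().astype(np.int32); cv2.polylines(big,[uv],True,col,1)
cv2.imwrite("pics/s24o.png",big)
```

```text
[[402.3 229.8]
 [364.2 273.7]
 [438.4 313.1]
 [471.1 260.4]] [[403.3 231.4]
 [364.9 277. ]
 [438.4 316.1]
 [471.3 262.6]]
off [0.46266511 2.52828725]
```

View pics/s24o.png

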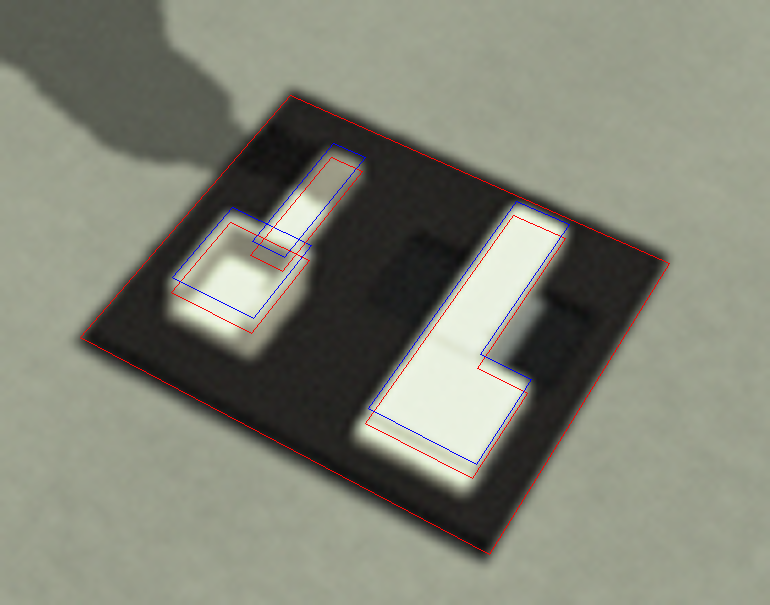

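```bash
cat > chk.py <<'E'
from h import *
import sys
im=grab_frame("wrist"); m=camera_model("wrist"); cv2.imwrite(sys.argv[1],im)
from trayfit import edgefit
p=(569.2,278.8,np.radians(5.25)); p,n=edgefit(im,m,p,skip=.2); print(p[:2].round(2),np.degrees(p[2]).round(2),n)
x0,y0,a=p;c,s=np.cos(a),np.sin(a)
W=lambda x,y,z:np.array([[x0+c*x-s*y,y0+s*x+c*y,z]])
g=cv2.GaussianBlur(im.min(axis=2).astype(np.float32),(3,3),0)
# scan along tray directions on plane z and give edge location
def edge(lx,ly,dx,dy,z,lo=-8,hi=8):
    t=np.arange(lo,hi,.25); uv=np.array([proj(0,W(lx+dx*k,ly+dy*k,z),m)[0] for k in t]).astype(np.float32)
    v=cv2.remap(g,uv[:,0].reshape(1,-1),uv[:,1].reshape(1,-1),cv2.INTER_LINEAR)[0]; k=np.argmin(np.diff(v)); return round(float(t[k]+.125),2)
def rep(name,lx,ly,dx,dy,z):
    print(name,"edge error if home:",edge(lx,ly,dx,dy,z)," if 9 up:",edge(lx,ly,dx,dy,z+9))
for y in (35,50,65): rep(f"blade end y{y}",75,y,1,0,16.5)
for x in (25,45,60): rep(f"blade free x{x}",x,73,0,1,20); rep(f"blade spine x{x}",x,27,0,-1,20)
for x in (-65,-50): rep(f"handle top x{x}",x,51,0,1,20); rep(f"handle spine x{x}",x,27,0,-1,20)
for y in (33,45): rep("tail",-75,y,-1,0,20)
for x in (20,35,50): rep(f"bowl +y x{x}",x,-29,0,1,32); rep(f"bowl -y x{x}",x,-67,0,-1,32)
for y in (-66,-30): rep("bowl front side wall tips",62,y,1,0,32)
for y in (-60,-36): rep("bowl back",12,y,-1,0,32)
for y in (-50,-46): rep("scoop tail",-63,y,-1,0,18)
print(r.state()['t'])
E
python3 chk.py pics/w25.png
```

```text
[569.52 278.95] 5.34 [(60, np.float64(0.05)), (59, np.float64(0.16)), (60, np.float64(0.14)), (59, np.float64(0.35))]
blade end y35 edge error if home: 0.12  if 9 up: -4.12
blade end y50 edge error if home: 0.12  if 9 up: -3.88
blade end y65 edge error if home: 0.62  if 9 up: -3.62
blade free x25 edge error if home: -0.62  if 9 up: -2.12
blade spine x25 edge error if home: 0.38  if 9 up: 0.88
blade free x45 edge error if home: 0.62  if 9 up: -2.38
blade spine x45 edge error if home: -0.12  if 9 up: 0.62
blade free x60 edge error if home: 0.12  if 9 up: -1.62
blade spine x60 edge error if home: -0.38  if 9 up: 0.38
handle top x-65 edge error if home: 1.12  if 9 up: -0.62
handle spine x-65 edge error if home: -0.38  if 9 up: 0.62
handle top x-50 edge error if home: 0.12  if 9 up: -1.12
handle spine x-50 edge error if home: -0.38  if 9 up: 0.12
tail edge error if home: 0.62  if 9 up: 0.38
tail edge error if home: 0.38  if 9 up: 0.88
bowl +y x20 edge error if home: 1.38  if 9 up: 1.62
bowl -y x20 edge error if home: 0.12  if 9 up: -1.62
bowl +y x35 edge error if home: 0.88  if 9 up: 1.88
bowl -y x35 edge error if home: 0.88  if 9 up: -1.62
bowl +y x50 edge error if home: 0.88  if 9 up: 1.62
bowl -y x50 edge error if home: 0.62  if 9 up: -0.62
bowl front side wall tips edge error if home: 2.38  if 9 up: -1.88
bowl front side wall tips edge error if home: 2.62  if 9 up: -2.12
bowl back edge error if home: -1.88  if 9 up: 0.62
bowl back edge error if home: -1.88  if 9 up: 0.88
scoop tail edge error if home: 3.62  if 9 up: 3.62
scoop tail edge error if home: 3.12  if 9 up: 3.38
28.1
```

The scraper checks home against its outline. The scoop appears about 2 mm forward inside its 3 mm play, so I'll look closer from above its front.

```bash
python3 -c "
from h import *
plan((690,245,120),95.26)"
```

```text
t 28.1 pos [555.  281.4 215.8] a 95.3 g 68.5 F [-0.1  0.2  0.7]
  shift m [ 0.0953 -0.1314 -0.0486] turn [ 0.0003 -0.0013 -0.0039] rows 2.7
```

{"op": "step_arm", "data": {
  "series": [
    [[0.0,-0.06,-0.03],[0,0,0],0.8],
    [[0.03,-0.12,-0.0486],[0,0,0],0.8],
    [[0.07,-0.131,-0.0486],[0,0,0],0.8],
    [[0.095,-0.131,-0.0486],[0,0,0],0.8],
    [[0.095,-0.131,-0.0486],[0,0,0],0.8],
    [[0.095,-0.131,-0.0486],[0,0,0],0.8]
  ]
}}

```text
t: 28.85
tool_pos: [691.2, 245.6, 123.5]
eef_rot: [[-0.0, -0.996, -0.092], [0.0, -0.092, 0.996], [-1.0, 0.0, 0.0]]
contact_force: [0.4, 0.8, -0.9]
gripper_width: 67.9
```

Run:
```python
from h import *
im=grab_frame("wrist"); cv2.imwrite("pics/w26.png",im); m=camera_model("wrist"); print(m['T'][:3,3],r.state()['t'])
crop(im,220,10,480,250,2.5,"pics/w26c.png")
```

```text
[627.27700675 240.18384626 248.73801136] 28.9
```

View pics/w26c.png

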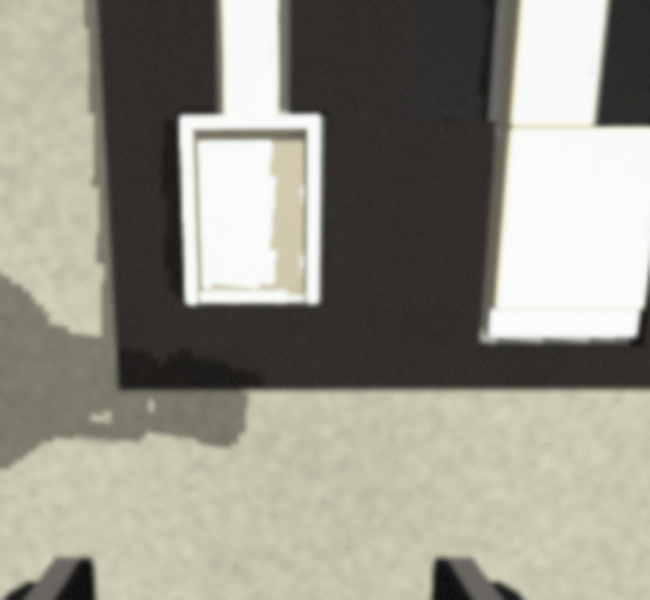

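Run:
```python
from h import *
im=cv2.imread("pics/w26.png"); m=camera_model("wrist")
x0,y0,a=569.4,278.9,np.radians(5.25);c,s=np.cos(a),np.sin(a)
def L(u,v,z):
    p=atz(0,220-.3+u/2.5,10-.3+v/2.5,z,m); d=p[:2]-[x0,y0]; return np.array([c*d[0]+s*d[1],-s*d[0]+c*d[1]]).round(1)
print("tray front-right corner",L(120,388,15),"front edge",L(400,388,15))
for z in (32,41): print("z",z,"bowl front",L(186,305,z),L(320,305,z),"back",L(179,115,z),L(323,115,z))
for z in (20,29): print("scraper z",z,"x52 line",L(498,309,z),"shoulder line",L(507,125,z), "front 60 @",z-3.5,L(487,338,z-3.5))
for z in (6,15): print("pocket front",L(482,342,z))
crop(im,285,30,360,145,6,"pics/w26d.png")
```

```text
tray front-right corner [ 93.2 -90.6] front edge [93.1  0.8]
z 32 bowl front [ 65.7 -66.5] [ 65.7 -27.2] back [ 14.6 -67. ] [ 14.6 -27.4]
z 41 bowl front [ 65.3 -65.6] [ 65.2 -27.9] back [ 16.2 -66.1] [ 16.2 -28.1]
scraper z 20 x52 line [67.6 29. ] shoulder line [15.  27.1] front 60 @ 16.5 [76.8 27.4]
scraper z 29 x52 line [67.  26.2] shoulder line [16.5 24.4] front 60 @ 25.5 [75.9 24.7]
pocket front [79.2 29.1]
pocket front [78.2 26.4]
```

View pics/w26d.png

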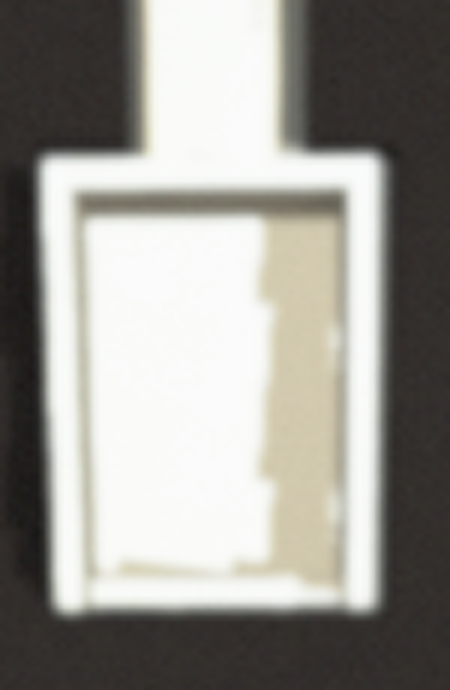

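Run:
```python
from h import *
from station import job
a=cv2.imread("pics/top0.png").astype(int); b=cv2.imread("pics/t24.png").astype(int)
for n,(u0,v0,u1,v1) in dict(tile_a=(396,186,410,225),tile_b=(434,186,450,225),mortar=(314,112,366,162),bottle=(276,122,308,162),brown=(384,108,432,146)).items(): print(n,np.abs(a-b)[v0:v1,u0:u1].mean().round(2))
print(r.state()['t'],r.state()['contact_force']); print(job.hand_in())
```

```text
tile_a 9.03
tile_b 7.84
mortar 10.39
bottle 8.92
brown 9.78
28.9 [-0.55192529  0.23030858  0.65782435]
the job is handed in; nothing more can be done
None
```

I put the scoop and the scraper away in their cut-outs and handed the job in at 28.9 s of the allowed 72 s. No verdict came back.

**What I did**
- **Scoop:** I took the white scoop by its bowl and laid it in its cut-out.
- **Scraper:** I slid it 54 mm back in the middle slot until it was clear of the bar, lifted it out and stood it on the bare bench. I let go and tipped it flat toward the tray, so its own +y face was down. Then I took it afresh by the handle and laid it in its cut-out.

**Last checks**
- **Height:** at release the gripper stood 6.0 mm (scraper) and 6.1 mm (scoop) higher than at each tool's grasp on the bench. That matches the 6 mm cut-out floor.
- **Scraper:** its outline matched home to about 1 mm in the wrist picture, and did not match it sitting 9 mm up.
- **Scoop:** it sits about 2 mm forward of centre, inside the 3 mm play. I did not re-centre it.
- **Scene camera:** the overlay was too blurred to settle either tool's height. The result was somewhere between home and 9 mm up, so I relied on the release heights and wrist views.
- **Bystanders:** the tiles, bottle and mortar look unmoved in the top picture. A pixel comparison with the first picture was not conclusive, because it showed a similar difference of about 8–10 grey levels everywhere, including over a look-alike I never touched.

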